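Set the glaze dryer's air valve half open and spot-check the plate's temperature

TASK

Open the warm-air dryer's yellow valve lever to the green half-open mark (45 degrees) without swinging it past 60, and leave it there. Then pick up the infrared thermometer and, from about 15 cm away, point it at the dark middle of the freshly glazed plate, looking down at a slant of about 40 degrees below level rather than skimming across, and hold it steady for two seconds. Lay it back on its side on the cork mat without dropping it, never touching the wet plate or knocking the bottle, cup and jar.

Things in the scene. Friction and masses are not known exactly. Their poses are not given: they have to be found in the camera images.
- lever (a joint): Angle of the valve lever, rad: 0 = shut (square to the pipe, pointing towards the robot and down), 1.571 = fully open (along the pipe, towards the blue blower); grows counter-clockwise seen from the stem's outer end. Green mark on the black quadrant plate at 0.785, white ticks every 15 degrees. Hinge friction about 0.45 N m (3.5 N at the grip); it stays where it is left.
- lever_grip (a point): Middle of the yellow lever sleeve, moving with the lever. z: along the stem (hinge) axis, outwards; the stem leans 35 degrees from vertical towards the robot. x: along the lever towards the stem, whose axis is 130 mm away; y: across the lever. Sleeve 110 mm long, 26 mm wide (y), 18 mm thick (z), with free air all round and beneath.
- dryer: Fixed blue dryer. Origin on the table below the valve, x away from robot. 48 mm pipe along y at x 0, height 108 mm, y -200 to 260. Valve at y 0: flanges 100 mm, quadrant plate 124 mm across, 90 mm out along the stem from the pipe axis; lever 112 mm out. Case 220 x 240 x 270 mm high, centre x 40, y -330. At y 260 a riser 280 mm high, its nozzle slanting to the plate, tip at x -60, height 195.
- plate_mid (a point): Centre of the upper face of the glazed plate, middle of its dark rose disc (80 mm across), 59 mm above the table; z up. Pink plate 220 mm across, rim 72 mm above the table, loose on a steel banding wheel 180 mm across, 50 mm high, about 185 mm in front of the riser.
- plate: The same pink plate; origin at the centre of its underside (50 mm above the table), z up.
- gun: Infrared thermometer, pistol shape, yellow and black, about 220 g, lying on its side. Origin under the barrel on the side it lies on; z up, x the way it looks. Barrel x -60 to 70, y -23 to 23, z 0 to 40 mm; black lens tube 34 mm across to x 82. Black handle 34 mm wide, 40 thick, leaves the rear of the barrel (x -40) towards +y, raked back 15 degrees, its end at about x -66, y 118.
- gun_grip (a point): Point on the barrel to grasp, x = 25, z = 20 mm in the frame of the gun, same axes; the barrel is 46 mm wide along y here and free on both sides.
- gun_lens (a point): Front of the lens, x = 82, z = 20 mm in the frame of the gun, same axes; it looks along +x.
- mat: Cork mat 200 x 200 x 4 mm, fixed; origin at the centre of its underside, on the table.
- bottle: White plastic bottle with blue cap, 76 mm across, 190 mm high; origin at the centre of its foot.
- cup: Small blush-pink open cup, 64 mm across, 65 mm high; origin at the centre of its foot.
- jar: Jar with black cap, 72 mm across, 110 mm high; origin at the centre of its foot.
Things that resemble listed ones, but are neither listed nor needed, are in the scene too. Of the things like the gun, leave any that is turquoise; of the rest the larger one is meant.

How it is judged:
On the way, in this order (a step that is already met when the one before it is completed fails the run):
1. the valve lever stands at 45 degrees (4 either way), at rest and let go (value of joint lever between 0.715 and 0.855 rad and velocity of joint lever between -0.02 and 0.02 rad/s and contact force between the fingers and dryer below 0.3 N), for 0.3 s.
2. valve still set, the gripped thermometer kept still 1.5 s: lens 90 to 220 mm from the plate middle, sight line within 25 mm of it (across, up-down), at least 25 degrees below level (x of plate_mid in the frame of gun_lens between 0.09 and 0.22 m and y of plate_mid in the frame of gun_lens between -0.025 and 0.025 m and z of plate_mid in the frame of gun_lens between -0.025 and 0.025 m and angle between gun_lens's own x axis and vertical above 2 rad and linear speed of gun below 0.03 m/s and angular speed of gun below 0.2 rad/s and contact force between the fingers and gun above 1 N and value of joint lever between 0.715 and 0.855 rad), for 1.5 s.
At the end, for the whole second after the job is handed in: The valve lever rests at 45 degrees, 4 either way; the thermometer lies flat on one of its sides on the cork mat (its origin over the mat), at rest and released; the plate and the other things are where they were (x of gun in the frame of mat between -0.1 and 0.1 m and y of gun in the frame of mat between -0.1 and 0.1 m and z of gun in the frame of mat between -0.01 and 0.05 m and angle between the z axis of gun and the z axis of mat, either way round below 0.12 rad and linear speed of gun below 0.02 m/s and value of joint lever between 0.715 and 0.855 rad and velocity of joint lever between -0.02 and 0.02 rad/s); the robot touches nothing.
It fails at once if the bottle, the cup or the jar is shifted more than 25 mm or tipped (distance of any of bottle, cup, jar from where it was at the start of the episode above 0.025 m or angle between any of bottle, cup, jar's own z axis and vertical above 0.35 rad).
It fails at once if the wet plate is touched by the robot or the thermometer, or shifted more than 10 mm (contact force between plate and the arm above 0.5 N or contact force between plate and the fingers above 0.5 N or contact force between plate and gun above 0.5 N or distance of plate from where it was at the start of the episode above 0.01 m).
It fails at once if the valve is swung open past 60 degrees (value of joint lever above 1.05 rad).
It fails at once if the thermometer is dropped or thrown (faster than 0.5 m/s out of the fingers) (contact force between the fingers and gun below 0.1 N and linear speed of gun above 0.5 m/s).
It also fails if it takes over 72 s, if anything falls off the work surface, if the arm or the gripper's body presses on something with over 40 N, if the wrist force passes 120 N, or if a joint passes its speed limit or range.

ROBOT

A 7-joint arm with a two-finger parallel gripper is mounted at the origin on the work surface. World frame = base frame: x ahead of the robot, y to its left, z up, the work surface at z = 0. Lengths are in m, angles in rad, forces in N, time in s.
With the tool pointing down it reaches from about 0.425 to 0.925 m from the base axis. Payload 6.8 kg.
Tool frame: the origin (TCP) lies at the very end of the fingers, on their centre line; the grasp point (between the pads) lies bot.grip_depth behind it (bot.grip_depth is the distance from the TCP to the grasp point, in m); z points along the fingers, y is the line along which they close (so a half turn about z gives the same grasp; the last joint's range is limited). The gripper opens to 85 mm and grips with 20 to 120 N. Pads are 22 mm wide; open, the fingers measure 114 mm over their backs; the gripper's body (76 mm by 85 mm) begins 54 mm behind the grasp point. The pads swing forward as they close: fully open they stand 13 mm farther back than shut.
Start: joints at [1.217, 0.477, 0.022, 1.555, -0.011, 1.109, -0.083], TCP at [0.164, -0.655, 0.205] pointing down, gripper open.
Joint ranges: [-2.96, 2.96], [-0.34, 2.1], [-1.41, 1.46], [0.24, 2.44], [-1.37, 4.51], [0.17, 1.92], [-2.96, 2.96]. Speed limits (rad/s): [2.39, 2.39, 3.14, 3.14, 3.14, 3.14, 3.14].

INTERFACE

Orientations are given as a unit quaternion [w, x, y, z].
In Python, from station import bot gives the robot as it stands.
- The arm moves only by the tool send_rows, never from a script. Its arguments are lists of equal length, an entry for each row: "slide": the shift along the tool's x, y, z in mm, a list of three; "roll": the turn about the tool's z in degrees; "claw": the opening, from 0 (shut) to 1 (fully open). A call has exactly 8 rows; each row is the pose to reach, as a shift and turn from the pose commanded when the call began, along the tool's axes at that moment; what a row does not reach only later rows make up. A row lasts 1/12 s, in which the tool goes at most 41.7 mm and 7.16 degrees, less where a joint would pass 70% of its speed; a pose out of reach is approached as far as the arm can. A call with a gripper value outside its range is refused whole. The fingers move at their own pace and stop on an object; "force" is the grip in N (left out, the last holds). Time passes only in rows, so rows that repeat a pose let the fingers close, or fill a call up. It gives the time, the measured TCP pose, the force, the opening and the grip force at its end, in the units of the state.
- bot.get_obs(): the state, without advancing time (a new reading comes with each control period).
- bot.read_camera(name): name is "scene" or "top" or "wrist"; returns the picture (420x560x3 uint8, red, green, blue); there is no depth.
- bot.camera_model(name): a dict with "camera_matrix" (3x3 intrinsics, pixels), "camera_from_world" (4x4, takes a point from world to camera coordinates). Camera axes: x right, y down, z forward; pixel columns grow to the right and rows downward; lengths in m; the calibration is good to about 2 mm. A picture is of the moment at which its call begins: read the wrist's pose just before it. camera_model takes no time and is no camera call; for the wrist camera it gives the pose at the moment of the call.
- bot.hand_in(): hands the job in; it is judged then, once.
The state is a dict: "t": time; "q": joint angles; "joint_vel": joint speeds; "joint_torque": joint torques, N m; "eef_pos": TCP position; "tool_rot": TCP orientation; "contact_force": force on the tool from outside, world axes, zero at the start; "torque": the same for the moment, N m; "gripper_width": opening from 0.0 (shut) to 1.0 (fully open); "grasp_force": force on a finger pad.
Only numpy, scipy, OpenCV 4.12 (cv2) and the standard library are available. Lean on these libraries where they do the work, as an engineer would, in place of code of your own. Each camera call takes 0.05 s, during which the arm holds its last target. There are 200 camera calls.

## Working session

There is one attempt and no reset: what is moved stays moved. The work goes in short steps, Python scripts to look and compute and a tool call to move; the robot and the scene stay as the last step left them, time stands still between calls to the robot, and variables do not carry over. Pictures are saved under pics/ and viewed, at most 10 in all, crops included, and the job is handed in when it is done.

Besides the shell and the picture viewer there is one more tool, called as name([rows], argument=value, ...), one row to a line, values as JSON. send_rows: Moves the arm, as the interface text tells. Its arguments: {"type":"object","properties":{"slide":{"type":"array","items":{"type":"array","items":{"type":"number"}}},"roll":{"type":"array","items":{"type":"number"}},"claw":{"type":"array","items":{"type":"number"}},"force":{"type":"number"}},"required":["slide","roll","claw"]}

```bash
ls; mkdir -p pics; python3 - <<'E'
from station import bot
import cv2,numpy as np
print(bot.get_obs(), bot.grip_depth)
for n in ("scene","top"):
    im=bot.read_camera(n); m=bot.camera_model(n); print(n,m)
    cv2.imwrite(f"pics/{n}0.png",im[:,:,::-1]); 
E
```

```text
pics
{'t': 0.0, 'q': array([ 1.21689773,  0.4778147 ,  0.02238006,  1.55641184, -0.01151602,
        1.10927441, -0.08313581]), 'joint_vel': array([-7.43256341e-04,  3.08288901e-04,  1.74728398e-04, -3.76971968e-04,
       -1.00373058e-03, -1.92545472e-03,  7.13579120e-05]), 'joint_torque': array([ 7.30100764e-04, -5.96436274e+01,  1.60831690e+00, -2.81185913e+01,
        1.24618207e-02,  9.42971790e-03, -5.51646302e-07]), 'eef_pos': array([ 0.1640646 , -0.65412851,  0.20383346]), 'tool_rot': array([-8.72141654e-04,  9.92460469e-01,  1.22561928e-01, -1.76423357e-04]), 'contact_force': array([0.80132478, 0.48299987, 0.32109768]), 'torque': array([-0.01556052,  0.01385542, -0.04464732]), 'grasp_force': 0.0, 'gripper_width': 0.9991321192140585} 0.0187
scene {'camera_matrix': array([[449.08318095,   0.        , 278.1234828 ],
       [  0.        , 449.08318095, 210.38329429],
       [  0.        ,   0.        ,   1.        ]]), 'camera_from_world': array([[ 0.5657619 ,  0.82452458, -0.00852567, -0.20793846],
       [ 0.62130697, -0.43307282, -0.65301269, -0.28910696],
       [-0.54211726,  0.36415264, -0.75729897,  1.72531827],
       [ 0.        ,  0.        ,  0.        ,  1.        ]])}
top {'camera_matrix': array([[436.18661809,   0.        , 280.79284759],
       [  0.        , 436.18661809, 211.60105689],
       [  0.        ,   0.        ,   1.        ]]), 'camera_from_world': array([[ 0.08194705, -0.99662656, -0.00449211, -0.10901795],
       [-0.9749043 , -0.0792232 , -0.20805118,  0.52775491],
       [ 0.20699345,  0.02142856, -0.97810763,  1.59586527],
       [ 0.        ,  0.        ,  0.        ,  1.        ]])}
```

View pics/scene0.png

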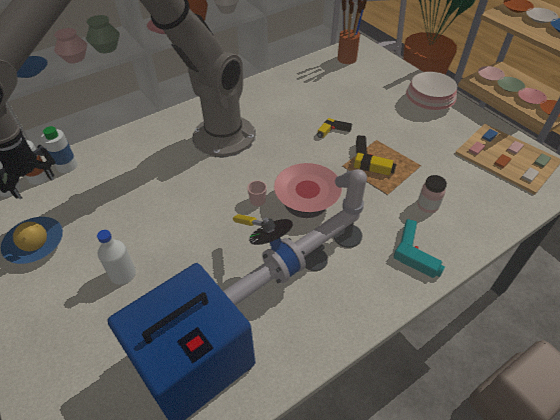

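View pics/top0.png

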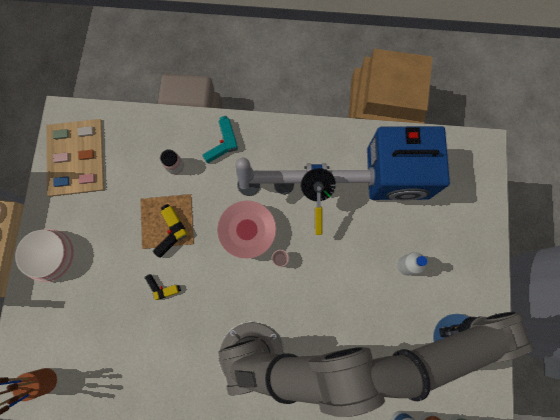

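The scene view shows the blue dryer case at (180,340), the yellow lever sleeve at (245,219), the plate at (307,189), the cup (257,190), the bottle (117,260) and the jar (432,193).

There are three gun-like things in the scene view:
- **(375,163) on the cork mat:** yellow and black, the larger one, so this is the one meant.
- **(333,127):** yellow and black, but small.
- **(418,250):** turquoise, so I leave it alone.

Next I'll confirm this in one crop and measure.

```bash
cat > h.py <<'E'
from station import bot
import cv2, numpy as np
np.set_printoptions(precision=4,suppress=True)
def cam(n):
    m=bot.camera_model(n); return m["camera_matrix"],m["camera_from_world"]
def ray(n,uv):
    K,T=cam(n); R=T[:3,:3]; c=-R.T@T[:3,3]
    d=R.T@np.linalg.solve(K,[uv[0],uv[1],1.]); return c,d/np.linalg.norm(d)
def onz(n,uv,z):
    c,d=ray(n,uv); return c+d*(z-c[2])/d[2]
def tri(a,b):   # ((cam,uv),(cam,uv)) -> midpoint, gap
    c1,d1=ray(*a); c2,d2=ray(*b)
    s=np.linalg.lstsq(np.c_[d1,-d2],c2-c1,rcond=None)[0]
    p,q=c1+s[0]*d1,c2+s[1]*d2; return (p+q)/2,np.linalg.norm(p-q)
def proj(n,P):
    K,T=cam(n); p=K@(T[:3,:3]@np.asarray(P,float)+T[:3,3]); return p[:2]/p[2]
def blobs(im,lo,hi,roi=None,amin=20):
    hsv=cv2.cvtColor(im,cv2.COLOR_RGB2HSV); m=cv2.inRange(hsv,np.array(lo),np.array(hi))
    if roi: z=np.zeros_like(m); x0,y0,x1,y1=roi; z[y0:y1,x0:x1]=1; m=m*z
    cs,_=cv2.findContours(m,cv2.RETR_EXTERNAL,cv2.CHAIN_APPROX_NONE)
    return sorted([c for c in cs if cv2.contourArea(c)>amin],key=cv2.contourArea,reverse=True)
E
python3 - <<'E'
from h import *
S=cv2.imread("pics/scene0.png")[:,:,::-1].copy();T=cv2.imread("pics/top0.png")[:,:,::-1].copy()
for n,im in(("scene",S),("top",T)):
    for nm,lo,hi in(("yellow",(20,130,90),(34,255,255)),("rose",(170,90,60),(180,255,255)),("rose2",(0,110,60),(6,255,255)),("blue",(105,150,60),(125,255,255)),("pink",(170,40,120),(180,255,255))):
        for c in blobs(im,lo,hi)[:5]:
            r=cv2.minAreaRect(c); print(n,nm,cv2.contourArea(c),np.round(r[0],1),np.round(r[1],1),round(r[2],1))
a=cv2.resize(S[115:205,300:430],None,fx=3,fy=3,interpolation=3)
b=cv2.resize(T[185:310,130:210],None,fx=3,fy=3,interpolation=3)
c=cv2.resize(T[140:250,280:350],None,fx=3,fy=3,interpolation=3)
d=cv2.resize(S[195:300,215:325],None,fx=3,fy=3,interpolation=3)
out=np.zeros((600,800,3),np.uint8)
out[:270,:390]=a; out[:375,395:635]=b; out[:330,638:800]=c[:, :162]; out[275:590,:330]=d
cv2.imwrite("pics/crop1.png",out[:,:,::-1])
E
```

```text
scene yellow 559.5 [ 29.5 236. ] [26. 31.] 90.0
scene yellow 311.0 [380.6 165.1] [22.6 16. ] 14.0
scene yellow 138.5 [243.7 219.3] [22.   8.6] 11.3
scene yellow 80.5 [324.8 128.8] [ 9.2 12.7] 45.0
scene yellow 79.0 [357.9 160. ] [ 6.6 15.8] 18.4
scene rose 304.0 [307.3 188.7] [25.2 17.7] 14.0
scene rose 140.5 [194.5 343. ] [10.2 16.2] 54.5
scene blue 11252.0 [188.5 339.8] [123.7 120.1] 57.9
scene blue 88.0 [103.5 235. ] [10. 13.] 90.0
scene pink 315.0 [308.6 189.6] [26.1 27.9] 69.8
scene pink 85.5 [194.3 342.8] [ 8.7 14.9] 54.5
top yellow 200.0 [169.2 216. ] [18.5 12.3] 60.3
top yellow 157.0 [318.  220.5] [27.  6.] 90.0
top yellow 103.5 [169.8 290.4] [ 8.9 13.9] 71.6
top yellow 55.0 [179.6 233.2] [ 6.3 10.7] 63.4
top yellow 27.0 [155.5 295.5] [7. 5.] 90.0
top rose 344.0 [246.5 229.5] [21. 21.] 90.0
top rose2 36.0 [413.  134.5] [5. 8.] 90.0
top blue 3871.5 [409. 163.] [72. 78.] 90.0
top blue 66.5 [421.5 260.5] [9. 9.] 90.0
top blue 27.5 [369. 156.] [ 2. 20.] 0.0
top blue 21.5 [316.5 166.5] [3. 9.] 90.0
top pink 362.5 [246.9 229.5] [22.5 24.4] 59.0
```

View pics/crop1.png

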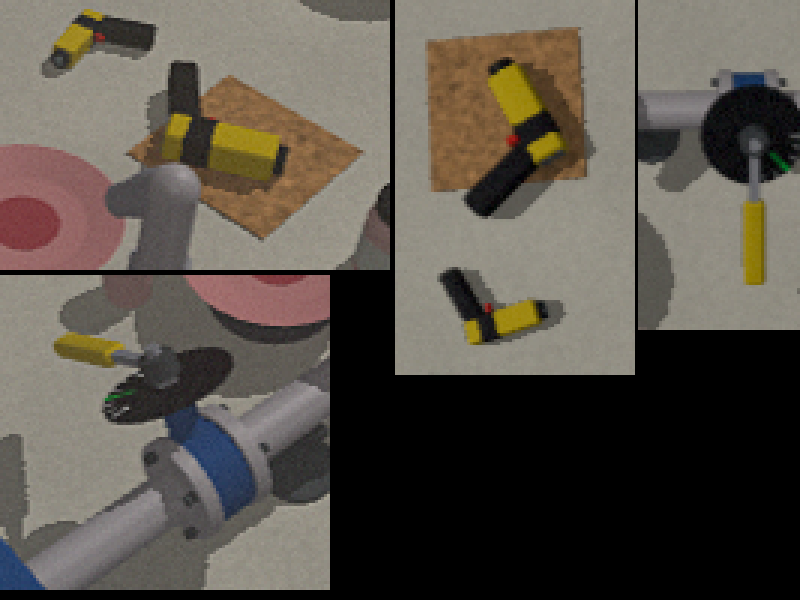

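The crop confirms it. The larger yellow/black gun lies on the mat with its lens at the upper left, top pixel (165,207). Its rear is at (182,236) and the handle points to the lower left. The lever is shut, with its hub at top pixel (319,188) and the green mark on the blower side.

```bash
python3 - <<'E'
from h import *
S=cv2.imread("pics/scene0.png")[:,:,::-1].copy();T=cv2.imread("pics/top0.png")[:,:,::-1].copy()
Y=((20,110,70),(36,255,255))
def rect(im,roi):
    p=np.vstack(blobs(im,*Y,roi,5)); r=cv2.minAreaRect(p); return r, cv2.boxPoints(r)
gs,bs=rect(S,(345,140,402,182)); gt,bt=rect(T,(160,200,190,245))
print("gun rects",gs,gt); print("gun ctr",tri(("scene",gs[0]),("top",gt[0])))
def ends(b):
    m=[(b[i]+b[(i+1)%4])/2 for i in range(4)]
    return (m[0],m[2]) if np.linalg.norm(m[0]-m[2])>np.linalg.norm(m[1]-m[3]) else (m[1],m[3])
et=sorted(ends(bt),key=lambda p:p[1]); es=sorted(ends(bs),key=lambda p:-p[0])
F=tri(("scene",es[0]),("top",et[0]));R=tri(("scene",es[1]),("top",et[1])); d=F[0]-R[0]
print("front",F,"rear",R,np.linalg.norm(d),"yaw",np.degrees(np.arctan2(d[1],d[0])))
Ft,Rt=onz("top",et[0],.034),onz("top",et[1],.034); d=Ft-Rt; print("top only",Ft,Rt,np.linalg.norm(d),np.degrees(np.arctan2(d[1],d[0])))
print("plate", tri(("scene",(307.3,188.7)),("top",(246.6,229.5))), onz("top",(246.6,229.5),.059),onz("scene",(307.3,188.7),.059))
ls,lb=rect(S,(225,205,258,232)); lt,tb=rect(T,(308,200,328,240))
print("sleeve",tri(("scene",ls[0]),("top",lt[0])),ls,lt, "hub",tri(("scene",(268.3,225)),("top",(319,187.7))))
# objects
print("cap bottle",tri(("scene",(103.5,237)),("top",(421.5,261))))
print("cup top",onz("top",(280,258),.065),"jar",onz("top",(168,158),.11))
# pipe edges in top
g=cv2.cvtColor(T,cv2.COLOR_RGB2GRAY).astype(float)
for u in (262,270,280,290,345,352,360): 
    col=g[160:195,u]; print(u,col.astype(int).tolist())
mt=blobs(T,(8,60,80),(20,200,255),(135,185,200,255),100)
hull=cv2.convexHull(np.vstack(mt)); r=cv2.minAreaRect(hull); print("mat",[onz("top",p,.004)[:2] for p in cv2.boxPoints(r)])
E
```

```text
gun rects ((373.0832214355469, 163.31997680664062), (38.117584228515625, 16.063838958740234), 13.495734214782715) ((173.72308349609375, 222.515380859375), (34.853755950927734, 13.643817901611328), 60.2551155090332)
gun ctr (array([0.4642, 0.3397, 0.0272]), np.float64(0.0023403288649421006))
front (array([0.519 , 0.3788, 0.028 ]), np.float64(0.006723116917255601)) rear (array([0.4094, 0.3001, 0.0274]), np.float64(5.525360978105075e-05)) 0.13494456858088918 yaw 35.68710654063642
top only [0.5198 0.38   0.034 ] [0.4086 0.2984 0.034 ] 0.13795950571725699 36.22332134811283
plate (array([0.4549, 0.0557, 0.0607]), np.float64(0.0009162692576924512)) [0.4554 0.0563 0.059 ] [0.4535 0.0563 0.059 ]
sleeve (array([ 0.4975, -0.2044,  0.1267]), np.float64(0.002088013480678759)) ((244.1926727294922, 219.4341278076172), (22.90851593017578, 8.870065689086914), 12.094757080078125) ((318.0, 220.5), (27.0, 6.0), 90.0) hub (array([ 0.6016, -0.1926,  0.1981]), np.float64(0.0046903486854774235))
cap bottle (array([ 0.3758, -0.5606,  0.1795]), np.float64(0.0006332226286230267))
cup top [ 0.3586 -0.0773  0.06
[... 577 characters left out ...]
20, 122, 127, 130, 133, 129, 119, 111, 106, 97, 83, 46, 35, 31, 31, 35, 35, 39, 28, 28, 78, 84, 88]
345 [141, 137, 141, 140, 141, 142, 140, 139, 143, 142, 107, 113, 119, 123, 127, 129, 130, 125, 109, 82, 74, 74, 68, 87, 89, 89, 91, 88, 90, 85, 87, 86, 91, 90, 89]
352 [143, 141, 143, 142, 140, 143, 145, 144, 140, 140, 112, 114, 119, 126, 127, 130, 131, 122, 115, 109, 105, 90, 73, 84, 86, 87, 89, 88, 86, 87, 90, 91, 90, 91, 88]
360 [135, 137, 139, 142, 139, 137, 142, 146, 144, 139, 112, 114, 121, 125, 128, 133, 130, 123, 112, 111, 103, 87, 76, 85, 89, 84, 86, 84, 91, 89, 89, 87, 91, 90, 87]
mat [array([0.5535, 0.5033]), array([0.5901, 0.2958]), array([0.3928, 0.2532]), array([0.3574, 0.4558])]
```

```bash
cat >> h.py <<'E'
from scipy.spatial.transform import Rotation as Ro
def to(*P,cmd=None):   # slide mm from the present measured pose to world points; prints
    o=bot.get_obs(); q=o["tool_rot"]; R=Ro.from_quat([q[1],q[2],q[3],q[0]]).as_matrix()
    yaw=np.degrees(np.arctan2(R[1,0],R[0,0]))
    print("t %.2f"%o["t"],"pos",o["eef_pos"],"yaw %.1f tilt %.1f"%(yaw,np.degrees(np.arccos(-R[2,2]))),"F",o["contact_force"],"w %.3f gf %.1f"%(o["gripper_width"],o["grasp_force"]))
    for p in P: print("  to",p,"slide",np.round(1000*R.T@(np.array(p[:3])-o["eef_pos"]),1),"roll",round((yaw-p[3]+180)%360-180,1) if len(p)>3 else "")
E
python3 -c "
from h import *
to((.30,-.40,.30),(.495,-.145,.26),(.495,-.145,.095))"
```

```text
t 0.10 pos [ 0.1641 -0.6542  0.2039] yaw 14.1 tilt 0.1 F [ 0.282  -0.7507 -0.2329] w 0.999 gf 0.0
  to (0.3, -0.4, 0.3) slide [ 193.7 -213.6  -95.8] roll 
  to (0.495, -0.145, 0.26) slide [ 444.9 -413.4  -55.5] roll 
  to (0.495, -0.145, 0.095) slide [ 444.9 -413.2  109.5] roll
```

send_rows([
  [0,0,-41],
  [15,-15,-70],
  [40,-40,-90],
  [68,-70,-96],
  [97,-100,-96],
  [126,-129,-96],
  [155,-158,-96],
  [184,-187,-96],
], roll=[0,0,0,0,0,0,0,0], claw=[0,0,0,0,0,0,0,0])

```text
t: 0.77
eef_pos: [0.2976, -0.4265, 0.3006]
tool_rot: [-0.0, 0.992, 0.122, -0.0]
contact_force: [0.7, 0.2, -0.4]
gripper_width: -0.002
grasp_force: 0.0
```

send_rows([
  [30,-27,0],
  [59,-54,0],
  [88,-81,0],
  [117,-108,0],
  [146,-135,0],
  [175,-162,0],
  [204,-190,0],
  [233,-216,0],
], roll=[0,0,0,0,0,0,0,0], claw=[0,0,0,0,0,0,0,0])

```text
t: 1.43
eef_pos: [0.471, -0.1603, 0.3007]
tool_rot: [0.0, 0.992, 0.123, -0.0]
contact_force: [0.1, -0.8, -0.5]
gripper_width: -0.003
grasp_force: 0.0
```

```bash
python3 -c "
from h import *
to((.495,-.145,.26),(.495,-.145,.095),(.495,-.178,.095),(.515,-.255,.105))"
```

```text
t 1.43 pos [ 0.471  -0.1603  0.3007] yaw 14.1 tilt 0.0 F [ 0.0993 -0.8109 -0.5248] w -0.003 gf 0.0
  to (0.495, -0.145, 0.26) slide [27.  -9.  40.7] roll 
  to (0.495, -0.145, 0.095) slide [ 27.1  -9.  205.7] roll 
  to (0.495, -0.178, 0.095) slide [ 19.   23.1 205.7] roll 
  to (0.515, -0.255, 0.105) slide [ 19.7 102.6 195.7] roll
```

send_rows([
  [27,-9,30],
  [27,-9,70],
  [27,-9,110],
  [27,-9,150],
  [27,-9,190],
  [27,-9,206],
  [27,-9,206],
  [27,-9,206],
], roll=[0,0,0,0,0,0,0,0], claw=[0,0,0,0,0,0,0,0])

```text
t: 2.1
eef_pos: [0.4941, -0.1469, 0.0943]
tool_rot: [-0.001, 0.992, 0.123, -0.001]
contact_force: [-1.2, -0.3, 1.0]
gripper_width: 0.001
grasp_force: 0.0
```

send_rows([
  [-4,16,0],
  [-8,32,0],
  [-8,42,0],
  [-8,52,-2],
  [-8,62,-4],
  [-8,72,-6],
  [-8,80,-8],
  [-8,84,-8],
], roll=[0,0,0,0,0,0,0,0], claw=[0,0,0,0,0,0,0,0])

```text
t: 2.77
eef_pos: [0.508, -0.2306, 0.1039]
tool_rot: [-0.0, 0.992, 0.122, 0.001]
contact_force: [-1.6, 5.7, 1.9]
gripper_width: 0.005
grasp_force: 2.7
```

```bash
cat >> h.py <<'E'
def lever():
    S=bot.read_camera("scene"); T=bot.read_camera("top"); o=[]
    for n,im,roi in(("scene",S,(180,190,262,262)),("top",T,(300,185,362,245))):
        b=blobs(im,(20,110,70),(36,255,255),roi,5)
        if not b: print("no",n); return
        r=cv2.minAreaRect(np.vstack(b)); o.append((n,r[0])); print(n,np.round(r[0],1),np.round(r[1],1))
    P,g=tri(*o); d=np.array([.668,-.190]); c,s=np.cos(np.radians(5)),np.sin(np.radians(5))
    v=P[:2]-d; xd,yd=v@[c,s],v@[-s,c]
    print("grip",P,"gap %.4f"%g,"dryer",xd,yd,"theta xy %.1f y-only %.1f z %.1f"%(np.degrees(np.arctan2(-yd/.13,-(xd+.064)/.1065)),np.degrees(np.arcsin(np.clip(-yd/.13,-1,1))),np.degrees(np.arccos(np.clip((.2-P[2])/.0746,-1,1)))))
E
python3 -c "
from h import *
to(); lever()"
```

```text
t 2.77 pos [ 0.508  -0.2306  0.1039] yaw 14.1 tilt 0.1 F [-1.5627  5.6561  1.8763] w 0.005 gf 2.7
scene [229.2 230.8] [ 7.9 33. ]
no top
```

send_rows([
  [-1,5,0],
  [-1,10,-2],
  [-1,15,-3],
  [-1,20,-4],
  [-1,25,-5],
  [-1,29,-5],
  [-1,29,-5],
  [-1,29,-5],
], roll=[0,0,0,0,0,0,0,0], claw=[0,0,0,0,0,0,0,0])

```text
t: 3.53
eef_pos: [0.5138, -0.2586, 0.1083]
tool_rot: [0.0, 0.992, 0.123, 0.0]
contact_force: [-1.1, 2.6, 1.5]
gripper_width: 0.001
grasp_force: 1.5
```

send_rows([
  [-4,-20,0],
  [-20,-50,0],
  [-50,-70,0],
  [-80,-80,0],
  [-110,-80,0],
  [-140,-80,0],
  [-170,-80,0],
  [-170,-80,0],
], roll=[0,0,0,0,0,0,0,0], claw=[0,0,0,0,0,0,0,0])

```text
t: 4.2
eef_pos: [0.3232, -0.2245, 0.1075]
tool_rot: [0.001, 0.993, 0.12, -0.002]
contact_force: [-1.0, -0.6, -0.0]
gripper_width: 0.008
grasp_force: 0.0
```

```bash
python3 -c "
from h import *
to(); lever()"
```

```text
t 4.20 pos [ 0.3232 -0.2245  0.1075] yaw 13.8 tilt 0.2 F [-0.9518 -0.5707 -0.0499] w 0.008 gf 0.0
scene [224.9 236. ] [ 7.8 37.2]
top [342.3 211.7] [28.4  7.3]
grip [ 0.5325 -0.2866  0.1475] gap 0.0008 dryer -0.14343069120840032 -0.08439753724346363 theta xy 41.0 y-only 40.5 z 45.3
```

```bash
python3 - <<'E'
from h import *
cur={n:bot.read_camera(n) for n in("scene","top")}
old={n:cv2.imread(f"pics/{n}0.png")[:,:,::-1].copy() for n in("scene","top")}
for n in cur: cv2.imwrite(f"pics/{n}1.png",cur[n][:,:,::-1])
s=np.array([-np.sin(np.radians(35)),0,np.cos(np.radians(35))]); d=np.array([-s[2],0,s[0]]); e=np.array([0,-1.,0])
def W(p,yaw,o=(.668,-.190)):
    return np.array([*o,0])+Ro.from_euler("z",yaw,degrees=True).apply(p)
roi={"scene":(180,190,262,262),"top":(300,185,362,245)}
def axis(im,n):
    p=np.vstack([np.argwhere(cv2.drawContours(np.zeros(im.shape[:2],np.uint8),[c],-1,1,-1)) for c in blobs(im,(20,110,70),(36,255,255),roi[n],5)])[:,::-1]
    l=cv2.fitLine(p.astype(np.float32),cv2.DIST_L2,0,.01,.01).ravel(); return np.degrees(np.arctan2(l[1],l[0]))%180, p.mean(0)
for n in cur:
    print(n,"old",axis(old[n],n),"now",axis(cur[n],n))
    for yaw in(4,5,6.5):
        for th in(0,40,43,46,49):
            u=np.cos(np.radians(th))*d+np.sin(np.radians(th))*e; c=np.array([0,0,.108])+.112*s
            a,b=[proj(n,W(c+r*u,yaw)) for r in(.08,.18)]; print("  yaw",yaw,th,"ang %.1f"%(np.degrees(np.arctan2(*(b-a)[::-1]))%180),"mid",proj(n,W(c+.13*u,yaw)))
    for k in(old,cur):
        g=blobs(k[n],(45,80,40),(85,255,255),roi[n],1); print(n,"green",[(cv2.contourArea(c),c.reshape(-1,2).mean(0)) for c in g])
    for yaw in(4,5,6.5):
        u=(d+e)/2**.5; print("pred green r.05",proj(n,W(np.array([0,0,.108])+.092*s+.05*u,yaw)))
E
```

```text
scene old (np.float32(9.611003), array([243.7184, 219.2414])) now (np.float32(163.89304), array([224.6429, 236.0036]))
  yaw 4 0 ang 15.9 mid [245.3583 219.3866]
  yaw 4 40 ang 166.6 mid [225.4454 235.5605]
  yaw 4 43 ang 165.4 mid [224.5598 236.7527]
  yaw 4 46 ang 164.2 mid [223.7789 237.927 ]
  yaw 4 49 ang 163.1 mid [223.1061 239.0804]
  yaw 5 0 ang 14.8 mid [244.5184 219.8951]
  yaw 5 40 ang 165.9 mid [224.9799 236.3578]
  yaw 5 43 ang 164.7 mid [224.129  237.5638]
  yaw 5 46 ang 163.5 mid [223.3834 238.7505]
  yaw 5 49 ang 162.3 mid [222.7465 239.9147]
  yaw 6.5 0 ang 13.3 mid [243.2759 220.6797]
  yaw 6.5 40 ang 164.9 mid [224.3111 237.5678]
  yaw 6.5 43 ang 163.6 mid [223.5129 238.7936]
  yaw 6.5 46 ang 162.4 mid [222.821 239.998]
  yaw 6.5 49 ang 161.2 mid [222.2386 241.1777]
scene green [(6.0, array([254.5   , 234.6111]))]
scene green [(4.0, array([254.5   , 234.6111]))]
pred green r.05 [253.177  236.7392]
pred green r.05 [252.8879 237.1514]
pred green r.05 [252.4702 237.7776]
top old (np.float32(90.0), array([318.0309, 220.5   ])) now (np.float32(47.52324), array([342.0198, 211.6931]))
  yaw 4 0 ang 92.5 mid [317.5363 220.6213]
  yaw 4 40 ang 50.0 mid [341.261  213.1213]
  yaw 4 43 ang 46.9 mid [342.7672 211.9764]
  yaw 4 46 ang 43.8 mid [344.2135 210.7609]
  yaw 4 49 ang 40.7 mid [345.5958 209.4775]
  yaw 5 0 ang 91.7 mid [318.3634 220.6235]
  yaw 5 40 ang 49.1 mid [341.9627 212.7239]
  yaw 5 43 ang 46.0 mid [343.4508 211.5544]
  yaw 5 46 ang 42.9 mid [344.8778 210.3153]
  yaw 5 49 ang 39.8 mid [346.2399 209.0096]
  yaw 6.5 0 ang 90.4 mid [319.6034 220.6001]
  yaw 6.5 40 ang 47.8 mid [343.0007 212.1054]
  yaw 6.5 43 ang 44.6 mid [344.4606 210.8996]
  yaw 6.5 46 ang 41.5 mid [345.858  209.6259]
  yaw 6.5 49 ang 38.4 mid [347.189  208.2873]
top green [(11.0, array([327.    , 193.7143]))]
top green []
pred green r.05 [328.1663 194.1819]
pred green r.05 [328.5638 194.0147]
pred green r.05 [329.1537 193.7515]
```

send_rows([
  [40,0,0],
  [80,0,0],
  [120,0,0],
  [148,25,0],
  [165,55,0],
  [170,72,0],
  [172,82,0],
  [173.5,88,0],
], roll=[0,0,0,0,0,0,0,0], claw=[0,0,0,0,0,0,0,0])

```text
t: 5.07
eef_pos: [0.5194, -0.2643, 0.107]
tool_rot: [-0.001, 0.992, 0.123, -0.001]
contact_force: [-3.8, 6.5, 3.5]
gripper_width: 0.001
grasp_force: 3.1
```

send_rows([
  [0,0,0],
  [0,0,0],
  [-4,-20,0],
  [-20,-50,0],
  [-50,-70,0],
  [-80,-80,0],
  [-110,-80,0],
  [-140,-80,0],
], roll=[0,0,0,0,0,0,0,0], claw=[0,0,0,0,0,0,0,0])

```text
t: 5.73
eef_pos: [0.3621, -0.2216, 0.108]
tool_rot: [0.001, 0.992, 0.124, 0.0]
contact_force: [0.6, -1.2, -0.2]
gripper_width: 0.004
grasp_force: 0.0
```

```bash
cat >> h.py <<'E'
def ax():
    roi={"scene":(180,190,262,262),"top":(300,185,362,245)}
    for n in roi:
        im=bot.read_camera(n); p=np.vstack([np.argwhere(cv2.drawContours(np.zeros(im.shape[:2],np.uint8),[c],-1,1,-1)) for c in blobs(im,(20,110,70),(36,255,255),roi[n],5)])[:,::-1]
        l=cv2.fitLine(p.astype(np.float32),cv2.DIST_L2,0,.01,.01).ravel(); print(n,np.degrees(np.arctan2(l[1],l[0]))%180, p.mean(0))
E
python3 -c "
from h import *
to((.475,.347,.30,36),(.475,.347,.10,36)); lever();ax()"
```

```text
t 5.73 pos [ 0.3621 -0.2216  0.108 ] yaw 14.2 tilt 0.1 F [ 0.6092 -1.1958 -0.2093] w 0.004 gf 0.0
  to (0.475, 0.347, 0.3, 36) slide [ 249.2 -523.1 -192.6] roll -21.8
  to (0.475, 0.347, 0.1, 36) slide [ 249.1 -523.4    7.4] roll -21.8
scene [223.8 237.6] [ 7.8 37.8]
top [344.2 209.8] [28.5  7.3]
grip [ 0.539  -0.2928  0.152 ] gap 0.0014 dryer -0.1374598193180106 -0.09120771021585984 theta xy 45.5 y-only 44.6 z 50.0
scene 162.51149 [223.7612 237.6678]
top 42.288307 [344.1208 209.7295]
```

send_rows([
  [0,0,-40],
  [0,-10,-80],
  [5,-25,-118],
  [14,-45,-150],
  [25,-72,-175],
  [38,-104,-188],
  [55,-140,-192],
  [72,-176,-192],
], roll=[0,0,-3,-6,-10,-14,-18,-22], claw=[0,0,0,0,0,0,0,0])

```text
t: 6.6
eef_pos: [0.3926, -0.0317, 0.3021]
tool_rot: [0.001, 0.95, 0.312, 0.002]
contact_force: [1.5, -0.3, -0.7]
gripper_width: -0.001
grasp_force: 0.0
```

```bash
python3 -c "
from h import *
to((.475,.347,.30,36),(.475,.347,.20,36))"
```

```text
t 6.60 pos [ 0.3926 -0.0317  0.3021] yaw 36.3 tilt 0.3 F [ 1.475  -0.2586 -0.6979] w -0.001 gf 0.0
  to (0.475, 0.347, 0.3, 36) slide [ 290.6 -256.4    2.1] roll 0.3
  to (0.475, 0.347, 0.2, 36) slide [ 290.2 -256.8  102.1] roll 0.3
```

send_rows([
  [25,-22,0],
  [54,-48,0],
  [84,-74,0],
  [114,-100,0],
  [144,-127,0],
  [174,-153,0],
  [204,-179,0],
  [232,-205,0],
], roll=[0,0,0,0,0,0,0,0], claw=[0,0,0.3,0.6,1,1,1,1])

```text
t: 7.27
eef_pos: [0.4581, 0.2718, 0.3003]
tool_rot: [-0.001, 0.951, 0.31, 0.001]
contact_force: [1.1, -1.2, 0.9]
gripper_width: 0.849
grasp_force: 0.0
```

send_rows([
  [25,-22,0],
  [50,-44,10],
  [58,-51,40],
  [58,-51,60],
  [58,-51,60],
  [58,-51,60],
  [58,-51,60],
  [58,-51,60],
], roll=[0,0,0,0,0,0,0,0], claw=[1,1,1,1,1,1,1,1])

```text
t: 7.93
eef_pos: [0.475, 0.3443, 0.2417]
tool_rot: [-0.0, 0.951, 0.309, 0.001]
contact_force: [-0.2, -0.7, -0.7]
gripper_width: 1.002
grasp_force: 0.0
```

```bash
python3 -c "
from h import *
to(); im=bot.read_camera('wrist'); cv2.imwrite('pics/w1.png',im[:,:,::-1])
Y=blobs(im,(20,110,60),(36,255,255),None,50)
for c in Y: r=cv2.minAreaRect(c); print(cv2.contourArea(c),r,[onz('wrist',p,.04)[:2] for p in cv2.boxPoints(r)])
"
```

```text
t 7.93 pos [0.475  0.3443 0.2417] yaw 36.0 tilt 0.2 F [-0.1538 -0.681  -0.6686] w 1.002 gf 0.0
3312.0 ((269.0, 159.0), (76.0, 46.0), 90.0) [array([0.5024, 0.3971]), array([0.5289, 0.3607]), array([0.467 , 0.3142]), array([0.4387, 0.3531])]
722.5 ((270.2039794921875, 233.5648193359375), (39.89451217651367, 19.991352081298828), 1.6846845149993896) [array([0.3982, 0.3199]), array([0.4177, 0.3327]), array([0.4418, 0.2973]), array([0.4227, 0.2839])]
659.5 ((174.4598388671875, 346.25262451171875), (24.431354522705078, 32.52424240112305), 14.74356460571289) [array([0.2053, 0.3226]), array([0.2507, 0.3377]), array([0.2597, 0.3104]), array([0.2143, 0.2942])]
```

View pics/w1.png

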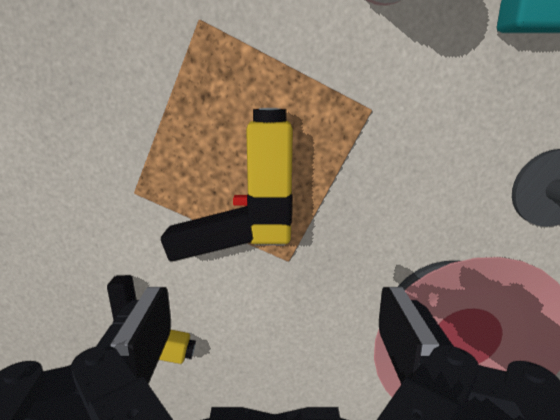

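```bash
python3 -c "
from h import *
to((.4737,.3482,.06,36.2),(.4737,.3482,.008,36.2))"
```

```text
t 7.98 pos [0.475  0.3441 0.2417] yaw 36.0 tilt 0.2 F [ 0.7685 -0.0092 -0.0192] w 0.997 gf 0.0
  to (0.4737, 0.3482, 0.06, 36.2) slide [  0.8  -4.2 181.7] roll -0.2
  to (0.4737, 0.3482, 0.008, 36.2) slide [  0.6  -4.2 233.7] roll -0.2
```

send_rows([
  [0,-2,40],
  [0,-4,80],
  [0,-4,120],
  [0,-4,158],
  [0,-4,190],
  [0,-4,212],
  [0,-4,226],
  [0,-4,233],
], roll=[0,0,0,0,0,0,0,0], claw=[1,1,1,1,1,1,1,1])

```text
t: 8.65
eef_pos: [0.472, 0.3464, 0.0059]
tool_rot: [0.0, 0.951, 0.309, -0.0]
contact_force: [0.3, -0.1, -0.2]
gripper_width: 1.001
grasp_force: 0.0
```

send_rows([
  [0,0,0],
  [0,0,0],
  [0,0,0],
  [0,0,0],
  [0,0,0],
  [0,0,0],
  [0,0,0],
  [0,0,0],
], roll=[0,0,0,0,0,0,0,0], claw=[0.6,0.5,0.4,0.4,0.4,0.4,0.4,0.4], force=60)

```text
t: 9.32
eef_pos: [0.473, 0.348, 0.0091]
tool_rot: [-0.0, 0.951, 0.31, 0.002]
contact_force: [-0.5, -0.6, 7.4]
gripper_width: 0.517
grasp_force: 61.0
```

send_rows([
  [0,0,-10],
  [0,0,-25],
  [0,0,-50],
  [0,0,-85],
  [0,0,-120],
  [0,0,-155],
  [0,0,-190],
  [0,0,-210],
], roll=[0,0,0,0,0,0,0,0], claw=[0.3,0.3,0.3,0.3,0.3,0.3,0.3,0.3])

```text
t: 9.98
eef_pos: [0.4723, 0.3485, 0.2227]
tool_rot: [-0.001, 0.951, 0.31, 0.003]
contact_force: [1.2, -0.4, -1.8]
gripper_width: 0.512
grasp_force: 61.6
```

```bash
python3 -c "
from h import *
to((.70,-.10,.36,95),(.69,-.34,.36,95));
for n in('wrist','scene'):
  cv2.imwrite(f'pics/{n}2.png',bot.read_camera(n)[:,:,::-1])
a=cv2.imread('pics/wrist2.png');b=cv2.imread('pics/scene2.png')[60:240,290:470]
out=np.hstack([cv2.resize(a,(440,330)),cv2.resize(b,(330,330),interpolation=3)]);cv2.imwrite('pics/c2.png',out)"
```

```text
t 9.98 pos [0.4723 0.3485 0.2227] yaw 36.1 tilt 0.3 F [ 1.2256 -0.4453 -1.7919] w 0.512 gf 61.6
  to (0.7, -0.1, 0.36, 95) slide [ -79.7  496.5 -137.8] roll -58.9
  to (0.69, -0.34, 0.36, 95) slide [-229.2  684.4 -138.7] roll -58.9
```

View pics/c2.png

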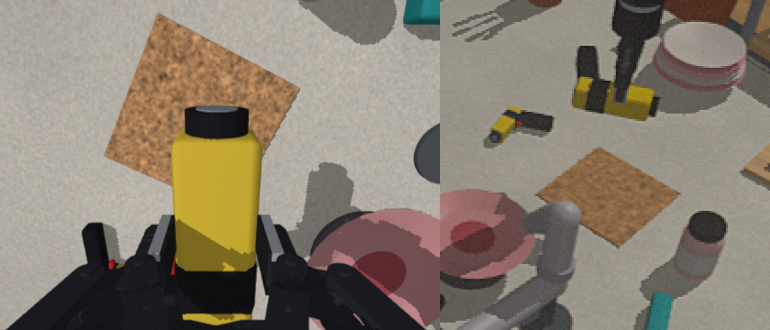

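send_rows([
  [0,0,-20],
  [0,5,-48],
  [0,15,-78],
  [-4,32,-108],
  [-8,56,-138],
  [-12,84,-162],
  [-18,112,-175],
  [-24,140,-180],
], roll=[0,-4,-10,-16,-22,-28,-34,-40], claw=[0.3,0.3,0.3,0.3,0.3,0.3,0.3,0.3], force=50)

```text
t: 10.75
eef_pos: [0.5352, 0.2191, 0.3993]
tool_rot: [0.0, 0.786, 0.619, 0.001]
contact_force: [0.5, 0.4, -1.8]
gripper_width: 0.51
grasp_force: 61.6
```

```bash
python3 -c "
from h import *
to((.60,-.0,.40,95),(.70,-.33,.40,95),(.70,-.33,.30,95))
def W(x,y,z):
  c,s=np.cos(np.radians(5)),np.sin(np.radians(5)); return (.668+c*x-s*y,-.19+s*x+c*y,z)
for p in((-.07,-.21,.27),(.15,-.21,.27),(-.07,-.45,.27),(.15,-.45,.27)): print(W(*p),proj('scene',W(*p)),proj('top',W(*p)))
T=cv2.imread('pics/top0.png')[:,:,::-1].copy();S=cv2.imread('pics/scene0.png')[:,:,::-1].copy()
for im in(T,S):
  c=blobs(im,(105,120,40),(125,255,255),None,500)[0]; print(cv2.approxPolyDP(cv2.convexHull(c),4,True).reshape(-1,2).tolist())
"
```

```text
t 10.75 pos [0.5352 0.2191 0.3993] yaw 76.4 tilt 0.2 F [ 0.4947  0.3964 -1.8158] w 0.510 gf 61.6
  to (0.6, -0.0, 0.4, 95) slide [-197.8  114.4   -0.7] roll -18.6
  to (0.7, -0.33, 0.4, 95) slide [-495.1  289.1   -0.7] roll -18.6
  to (0.7, -0.33, 0.3, 95) slide [-495.3  288.8   99.3] roll -18.6
(np.float64(0.6165690771105861), np.float64(-0.4053017885916026), 0.27) [193.5844 250.6595] [384.2923 182.3142]
(np.float64(0.8357319106907701), np.float64(-0.3861275251871178), 0.27) [251.1028 317.449 ] [380.7912 120.4905]
(np.float64(0.637486455370024), np.float64(-0.6443885161336216), 0.27) [ 96.2704 310.5135] [456.5474 181.8616]
(np.float64(0.8566492889502081), np.float64(-0.6252142527291368), 0.27) [147.4872 393.3096] [450.8331 120.0189]
[[444, 128], [446, 186], [429, 198], [370, 198], [372, 139], [378, 128]]
[[197, 263], [249, 323], [254, 362], [184, 419], [168, 419], [108, 319]]
```

```bash
python3 -c "
from h import *
print('backleft',tri(('scene',(249,323)),('top',(378,128))),onz('scene',(249,323),.27),onz('top',(378,128),.27))
print('backright',onz('top',(444,128),.27),'frontright',tri(('scene',(108,319)),('top',(446,186))),onz('top',(446,186),.27),onz('scene',(108,319),.27))
print('frontleft',onz('scene',(197,263),.27),onz('scene',(197,263),.24))
T=cv2.imread('pics/top0.png'); g=T[:,:,0].astype(int)
for r in(140,150,160,170,180): print(r,g[r,362:392].tolist())
"
```

```text
backleft (array([ 0.8252, -0.3865,  0.2288]), np.float64(0.0016949155532464777)) [ 0.8438 -0.3963  0.27  ] [ 0.8075 -0.3776  0.27  ]
backright [ 0.8255 -0.602   0.27  ] frontright (array([ 0.6361, -0.6317,  0.2167]), np.float64(0.005443155745027955)) [ 0.6204 -0.6096  0.27  ] [ 0.6703 -0.6311  0.27  ]
frontleft [ 0.6516 -0.4148  0.27  ] [ 0.631  -0.4089  0.24  ]
140 [131, 131, 130, 127, 126, 130, 130, 130, 132, 101, 84, 98, 96, 70, 74, 83, 92, 107, 105, 104, 99, 102, 104, 102, 105, 102, 102, 101, 103, 99]
150 [130, 129, 125, 128, 121, 94, 81, 83, 88, 105, 97, 102, 105, 77, 67, 77, 84, 107, 111, 108, 103, 101, 102, 101, 100, 102, 101, 101, 101, 101]
160 [126, 128, 127, 126, 129, 107, 84, 81, 81, 100, 97, 101, 94, 55, 41, 73, 86, 97, 106, 109, 105, 103, 100, 106, 102, 101, 100, 98, 103, 101]
170 [106, 110, 109, 114, 110, 110, 104, 106, 96, 104, 110, 110, 95, 86, 78, 79, 80, 87, 100, 107, 106, 101, 97, 102, 98, 98, 101, 98, 99, 100]
180 [103, 102, 101, 101, 102, 101, 103, 102, 97, 99, 100, 100, 92, 83, 79, 81, 81, 77, 89, 103, 106, 105, 102, 101, 103, 99, 101, 101, 97, 101]
```

send_rows([
  [-15,9,0],
  [-40,24,0],
  [-70,41,0],
  [-100,58,0],
  [-130,76,0],
  [-160,93,0],
  [-190,110,0],
  [-220,128,0],
], roll=[-3,-6,-9,-12,-15,-18,-18.6,-18.6], claw=[0.3,0.3,0.3,0.3,0.3,0.3,0.3,0.3])

```text
t: 11.42
eef_pos: [0.6055, -0.0264, 0.3965]
tool_rot: [-0.0, 0.677, 0.736, -0.001]
contact_force: [1.7, 0.9, -1.1]
gripper_width: 0.513
grasp_force: 61.6
```

```bash
python3 -c "
from h import *
to((.70,-.33,.40,95),(.70,-.33,.25,95))
"
```

```text
t 11.42 pos [ 0.6055 -0.0264  0.3965] yaw 94.8 tilt 0.1 F [ 1.7074  0.8546 -1.0853] w 0.513 gf 61.6
  to (0.7, -0.33, 0.4, 95) slide [-310.4   69.    -3.5] roll -0.2
  to (0.7, -0.33, 0.25, 95) slide [-310.4   69.2  146.5] roll -0.2
```

send_rows([
  [-34,8,0],
  [-72,16,0],
  [-112,25,0],
  [-152,34,0],
  [-192,43,0],
  [-232,52,0],
  [-270,60,0],
  [-300,67,0],
], roll=[0,0,0,0,0,0,0,0], claw=[0.3,0.3,0.3,0.3,0.3,0.3,0.3,0.3])

```text
t: 12.08
eef_pos: [0.6967, -0.3223, 0.3956]
tool_rot: [-0.001, 0.679, 0.735, -0.001]
contact_force: [-0.0, 0.3, -1.4]
gripper_width: 0.517
grasp_force: 61.6
```

send_rows([
  [-10,2,10],
  [-10,2,35],
  [-10,2,65],
  [-10,2,90],
  [-10,2,110],
  [-10,2,120],
  [-10,2,120],
  [-10,2,120],
], roll=[0,0,0,0,0,0,0,0], claw=[0.3,0.3,0.3,0.3,0.3,0.3,0.3,0.3])

```text
t: 12.75
eef_pos: [0.7001, -0.3278, 0.277]
tool_rot: [-0.0, 0.678, 0.736, 0.0]
contact_force: [-0.2, -0.1, -1.5]
gripper_width: 0.507
grasp_force: 61.6
```

```bash
python3 -c "
from h import *
to((.70,-.33,.25,95))
cv2.imwrite('pics/s3.png',cv2.resize(bot.read_camera('scene')[150:400,100:420,::-1],None,fx=2.3,fy=2.3,interpolation=3))
"
```

```text
t 12.75 pos [ 0.7001 -0.3278  0.277 ] yaw 94.7 tilt 0.0 F [-0.1956 -0.1492 -1.4821] w 0.507 gf 61.6
  to (0.7, -0.33, 0.25, 95) slide [-2.2 -0.2 27. ] roll -0.3
```

View pics/s3.png

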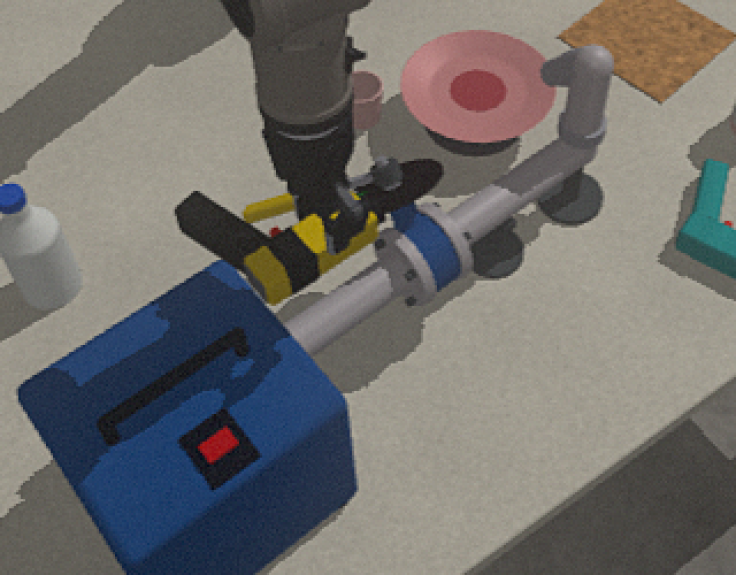

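send_rows([
  [0,0,10],
  [0,0,20],
  [0,0,28],
  [0,0,35],
  [0,0,42],
  [0,0,48],
  [0,0,54],
  [0,0,60],
], roll=[0,0,0,0,0,0,0,0], claw=[0.3,0.3,0.3,0.3,0.3,0.3,0.3,0.3], force=40)

```text
t: 13.47
eef_pos: [0.7014, -0.3228, 0.2193]
tool_rot: [-0.001, 0.676, 0.737, 0.003]
contact_force: [-5.0, 10.9, 9.9]
gripper_width: 0.511
grasp_force: 65.1
```

send_rows([
  [0,0,4],
  [0,0,8],
  [0,0,12],
  [0,0,15],
  [0,0,15],
  [0,0,15],
  [0,0,15],
  [0,0,15],
], roll=[0,0,0,0,0,0,0,0], claw=[0.3,0.3,0.3,0.3,0.3,0.3,0.3,0.3])

```text
t: 14.13
eef_pos: [0.7014, -0.3206, 0.2036]
tool_rot: [-0.002, 0.675, 0.737, 0.003]
contact_force: [-4.3, 13.2, 6.8]
gripper_width: 0.51
grasp_force: 67.5
```

```bash
python3 -c "
from h import *
to((.70,-.33,.25,95))
cv2.imwrite('pics/w3.png',bot.read_camera('wrist')[:,:,::-1]);a=cv2.imread('pics/w3.png')
b=cv2.resize(bot.read_camera('scene')[190:340,160:320,::-1],(448,420),interpolation=3)
cv2.imwrite('pics/c3.png',cv2.resize(np.hstack([a,b]),None,fx=.79,fy=.79))
"
```

```text
t 14.13 pos [ 0.7014 -0.3206  0.2036] yaw 95.0 tilt 0.4 F [-4.3432 13.1586  6.7899] w 0.510 gf 67.5
  to (0.7, -0.33, 0.25, 95) slide [ -8.9  -2.2 -46.4] roll 0.0
```

View pics/c3.png

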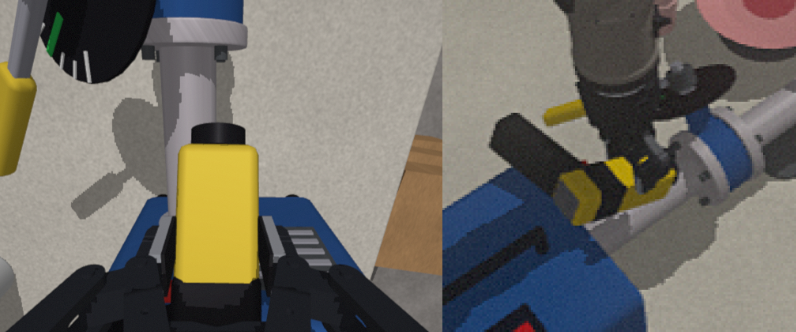

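```bash
cat > pitch.py <<'E'
from h import *
def pitch(im,show=True):
    o=bot.get_obs(); q=o["tool_rot"]; R=Ro.from_quat([q[1],q[2],q[3],q[0]]).as_matrix(); p0=o["eef_pos"]
    c=max(blobs(im,(20,110,60),(36,255,255),(150,60,400,400),300),key=cv2.contourArea)
    m=cv2.drawContours(np.zeros(im.shape[:2],np.uint8),[c],-1,1,-1)
    rows=np.where(m.sum(1)>40)[0]; r0=rows[0]; out=[]
    for r in (r0+8,):
        cs=np.where(m[r])[0]; w=cs[-1]-cs[0]+1
        K,T=cam("wrist"); depth=K[0,0]*.046/w
        uv=((cs[0]+cs[-1])/2,r0)
        d=np.linalg.solve(K,[*uv,1.])*depth
        Pw=T[:3,:3].T@(d-T[:3,3]); t=1000*R.T@(Pw-p0)
        f,u=t[0],-(t[2]+18.7+5)
        print("row",r0,"w",w,"front edge in tool mm",t,"dist %.1f (54.4)"%np.hypot(f,u),"pitch down %.1f"%(17.1-np.degrees(np.arctan2(u,f))))
E
python3 - <<'E'
from pitch import *
for f in("wrist2","w3"): pitch(cv2.imread(f"pics/{f}.png")[:,:,::-1].copy())
E
```

```text
row 174 w 111 front edge in tool mm [ 49.3727   0.9526 -19.0817] dist 49.6 (54.4) pitch down 22.4
row 182 w 97 front edge in tool mm [40.8606  0.9719  1.3011] dist 47.9 (54.4) pitch down 48.6
```

```bash
python3 - <<'E'
from h import *
o=bot.get_obs(); q=o["tool_rot"]; R=Ro.from_quat([q[1],q[2],q[3],q[0]]).as_matrix(); K,T=cam("wrist")
# camera in tool frame
C=R.T@(-T[:3,:3].T@T[:3,3]-o["eef_pos"]); A=T[:3,:3]@R; print("cam in tool",C*1000,"\n",A, K[0,0])
for f,top,p in(("w1",(.044-.2417),None),("wrist2",None,None),("w3",None,None)):
    im=cv2.imread(f"pics/{f}.png")[:,:,::-1].copy()
    c=max(blobs(im,(20,110,60),(36,255,255),(150,60,400,400),300),key=cv2.contourArea)
    m=cv2.drawContours(np.zeros(im.shape[:2],np.uint8),[c],-1,1,-1); rows=np.where(m.sum(1)>30)[0]
    for r in rows[[2,6,10,20,40,60,-20,-8]] if len(rows)>90 else rows[[2,6,10,20,40,60]]:
        cs=np.where(m[r])[0]; d=A.T@np.linalg.solve(K,[(cs[0]+cs[-1])/2,r,1.]); s=cs[-1]-cs[0]+1
        txt=""
        if top is not None:
            k=(-top-C[2])/d[2]; txt="depth %.3f effw %.1f P %s"%(k,1000*k*s/K[0,0],np.round(1000*(C+k*d),1))
        print(f,r,s,txt,"pt per eff45:",np.round(1000*(C+d*.045*K[0,0]/s),1))
E
```

```text
cam in tool [  83.5011    0.8245 -168.8808] 
 [[-0.0001  1.      0.0009]
 [-0.9453  0.0002 -0.3262]
 [-0.3262 -0.0009  0.9453]] 368.561872860239
w1 124 43 depth 0.358 effw 41.7 P [ 49.5  -4.7 197.7] pt per eff45: [ 46.8  -5.1 226.5]
w1 128 47 depth 0.359 effw 45.8 P [ 45.7  -4.7 197.7] pt per eff45: [ 46.3  -4.6 191.6]
w1 132 47 depth 0.360 effw 45.9 P [ 41.8  -4.7 197.7] pt per eff45: [ 42.7  -4.6 190.3]
w1 142 46 depth 0.363 effw 45.3 P [ 32.1  -4.3 197.7] pt per eff45: [ 32.5  -4.3 194.9]
w1 162 45 depth 0.370 effw 45.1 P [ 12.3  -4.9 197.7] pt per eff45: [ 12.5  -4.9 196.5]
w1 182 45 depth 0.376 effw 46.0 P [ -8.3  -5.  197.7] pt per eff45: [ -6.4  -4.9 190. ]
wrist2 174 103  pt per eff45: [ 47.5   1.  -11. ]
wrist2 178 107  pt per eff45: [ 47.3   1.  -17.4]
wrist2 182 111  pt per eff45: [ 47.    1.  -23.4]
wrist2 192 117  pt per eff45: [ 45.3   0.9 -32.1]
wrist2 212 114  pt per eff45: [ 36.8   0.8 -31.1]
wrist2 232 112  pt per eff45: [ 28.4   0.8 -31.2]
wrist2 325 102  pt per eff45: [-15.8   0.8 -31.1]
wrist2 337 97  pt per eff45: [-26.2   0.5 -25.9]
w3 184 83  pt per eff45: [33.7  0.5 25.3]
w3 188 96  pt per eff45: [38.7  1.2 -1.6]
w3 192 98  pt per eff45: [37.9  1.2 -5.6]
w3 202 102  pt per eff45: [ 35.5   1.2 -13.4]
w3 222 103  pt per eff45: [ 27.7   1.  -17.8]
w3 242 103  pt per eff45: [ 19.4   1.  -20.6]
w3 339 108  pt per eff45: [-15.8   0.3 -40.7]
w3 351 105  pt per eff45: [-23.5   1.  -38.7]
```

send_rows([
  [0,0,-8],
  [-8,0,-12],
  [-15,0,-12],
  [-15,0,-8],
  [-15,0,-4],
  [-15,0,0],
  [-15,0,3],
  [-15,0,6],
], roll=[0,0,0,0,0,0,0,0], claw=[0.3,0.3,0.3,0.3,0.3,0.3,0.3,0.3])

```text
t: 14.9
eef_pos: [0.7022, -0.3381, 0.1982]
tool_rot: [-0.002, 0.676, 0.736, 0.003]
contact_force: [-7.8, 14.8, 12.2]
gripper_width: 0.514
grasp_force: 72.0
```

```bash
cat > pitch.py <<'E'
from h import *
def pitch():
    to(); im=bot.read_camera("wrist"); cv2.imwrite("pics/wp%d.png"%(100*bot.get_obs()["t"]),im[:,:,::-1])
    o=bot.get_obs(); q=o["tool_rot"]; R=Ro.from_quat([q[1],q[2],q[3],q[0]]).as_matrix(); K,T=cam("wrist")
    C=R.T@(-T[:3,:3].T@T[:3,3]-o["eef_pos"]); A=T[:3,:3]@R
    c=max(blobs(im,(20,110,60),(36,255,255),(150,60,400,400),300),key=cv2.contourArea)
    m=cv2.drawContours(np.zeros(im.shape[:2],np.uint8),[c],-1,1,-1); rows=np.where(m.sum(1)>30)[0]; P=[]
    for r in rows[30:-15:3]:
        cs=np.where(m[r])[0]; s=cs[-1]-cs[0]+1
        P.append(1000*(C+A.T@np.linalg.solve(K,[(cs[0]+cs[-1])/2,r,1.])*.0455*K[0,0]/s))
    P=np.array(P); k=np.polyfit(P[:,0],P[:,2],1,w=None); print("rows",rows[0],rows[-1],"pitch down %.1f"%np.degrees(np.arctan(k[0])),"top face z at x=0: %.1f"%k[1],"y %.1f"%P[:,1].mean())
    r=rows[0]; d=A.T@np.linalg.solve(K,[280,r,1.]); # front top edge on that face line
    t=(k[0]*C[0]*1000+k[1]-C[2]*1000)/(d[2]-k[0]*d[0]); print("front top edge",C*1000+t*d)
E
python3 -c "
from pitch import *
pitch()"
```

```text
t 14.90 pos [ 0.7022 -0.3381  0.1982] yaw 94.9 tilt 0.3 F [-7.8006 14.7921 12.2051] w 0.514 gf 72.0
rows 197 362 pitch down 41.2 top face z at x=0: -26.3 y 0.7
front top edge [33.06    3.3688  2.658 ]
```

```bash
ls pics | grep wp; python3 -c "
from h import *
import glob
f=sorted(glob.glob('pics/wp*.png'))[-1]
cv2.imwrite('pics/v.png',cv2.resize(cv2.imread(f)[130:420,130:430],None,fx=2,fy=2,interpolation=3))"
```

```text
wp1495.png
```

View pics/v.png

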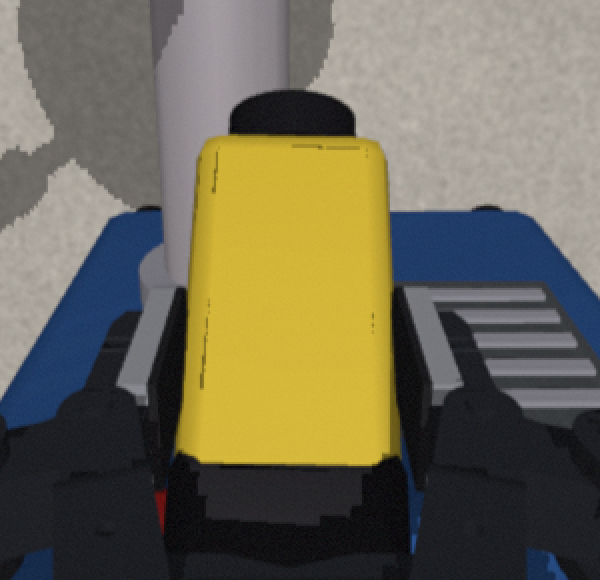

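```bash
python3 - <<'E'
from h import *
C=np.array([83.5,0.8,-168.9]);A=np.array([[0,1,0],[-.9453,0,-.3262],[-.3262,0,.9453]]);f=368.56;K=cam("wrist")[0]
def rd(r): d=A.T@np.linalg.solve(K,[280,r,1.]); return d
def rows(fn):
    im=cv2.imread(f"pics/{fn}.png")[:,:,::-1].copy()
    c=max(blobs(im,(18,110,50),(36,255,255),(150,60,400,400),300),key=cv2.contourArea)
    m=cv2.drawContours(np.zeros(im.shape[:2],np.uint8),[c],-1,1,-1); w=m.sum(1); k=np.where(w>30)[0]; 
    return k[0],k[-1],w[k[0]+12],w[k[-1]-6],k[0]+12,k[-1]-6
for fn,phis in(("wrist2",(-5,0,5)),("w3",(20,24,28,32)),("wp1495",(28,32,36,40,44))):
    rF,rB,wF,wB,r1,r2=rows(fn); print(fn,rF,rB,"w",wF,wB)
    for ph in phis:
        u=77*np.array([np.cos(np.radians(ph)),np.sin(np.radians(ph))])  # F-B in (x,z)
        a,b=rd(rF),rd(rB); k=np.linalg.solve(np.c_[[a[0],a[2]],[-b[0],-b[2]]],u)
        F=C+k[0]*a;B=C+k[1]*b; c,s=np.cos(np.radians(ph)),np.sin(np.radians(ph))
        g=lambda x,z:np.array([F[0]+(x-70)*c-(40-z)*s, F[2]+(x-70)*s+(40-z)*c])
        print(ph,"F",F[[0,2]],"B",B[[0,2]],"ratio w pred %.3f meas %.3f"%(k[1]/k[0],wF/wB),"pred wF %.1f wB %.1f"%(45.5*f/k[0],45.5*f/k[1]),"grip18,24:",g(18,24),"lens",g(82,20))
E
```

```text
wrist2 172 345 w 113 95
-5 F [ 55.9779 -45.0248] B [-20.7291 -38.3138] ratio w pred 1.249 meas 1.189 pred wF 133.0 wB 106.5 grip18,24: [  5.5702 -24.5536] lens [ 69.6753 -26.1468]
0 F [ 53.7987 -35.2165] B [-23.2013 -35.2165] ratio w pred 1.185 meas 1.189 pred wF 123.3 wB 104.0 grip18,24: [  1.7987 -19.2165] lens [ 65.7987 -15.2165]
5 F [ 51.8456 -26.4256] B [-24.8614 -33.1365] ratio w pred 1.129 meas 1.189 pred wF 115.6 wB 102.4 grip18,24: [ -1.3511 -15.0185] lens [62.0568 -5.4558]
w3 182 358 w 100 102
20 F [ 43.9127 -10.8904] B [-28.4436 -37.226 ] ratio w pred 0.992 meas 0.980 pred wF 103.3 wB 104.2 grip18,24: [-10.4236 -13.6404] lens [48.3486 12.0077]
24 F [42.9838 -7.1828] B [-27.3592 -38.5015] ratio w pred 0.960 meas 0.980 pred wF 101.0 wB 105.2 grip18,24: [-11.0284 -13.7164] lens [45.8116 15.9689]
28 F [42.2523 -4.2631] B [-25.7347 -40.4124] ratio w pred 0.929 meas 0.980 pred wF 99.2 wB 106.7 grip18,24: [-11.1725 -14.5484] lens [43.4582 19.0295]
32 F [41.7218 -2.1455] B [-23.578  -42.9492] ratio w pred 0.899 meas 0.980 pred wF 97.9 wB 108.9 grip18,24: [-10.8555 -16.1325] lens [41.2999 21.1745]
wp1495 197 362 w 94 112
28 F [32.4815  4.5975] B [-35.5055 -31.5518] ratio w pred 0.934 meas 0.839 pred wF 92.8 wB 99.4 grip18,24: [-20.9434  -5.6878] lens [33.6874 27.8902]
32 F [31.7902  6.9484] B [-33.5095 -33.8554] ratio w pred 0.906 meas 0.839 pred wF 91.6 wB 101.1 grip18,24: [-20.787   -7.0386] lens [31.3684 30.2684]
36 F [31.3508  8.4425] B [-30.9435 -36.8169] ratio w pred 0.878 meas 0.839 pred wF 90.8 wB 103.4 grip18,24: [-20.1226  -9.178 ] lens [29.3033 31.6763]
40 F [31.1655  9.0727] B [-27.8199 -40.422 ] ratio w pred 0.851 meas 0.839 pred wF 90.5 wB 106.3 grip18,24: [-18.9534 -12.0956] lens [27.5023 32.107 ]
44 F [31.2352  8.8358] B [-24.154  -44.6529] ratio w pred 0.824 meas 0.839 pred wF 90.6 wB 109.9 grip18,24: [-17.285 -15.777] lens [25.9741 31.5585]
```

```bash
python3 -c "
from h import *
to((.702,-.33,.33,95),(.467,-.086,.33,95),(.467,-.086,.187,95))"
```

```text
t 14.95 pos [ 0.7022 -0.3381  0.1974] yaw 94.9 tilt 0.4 F [-5.006  13.9773 10.4246] w 0.514 gf 72.2
  to (0.702, -0.33, 0.33, 95) slide [   8.9    0.7 -132.6] roll -0.1
  to (0.467, -0.086, 0.33, 95) slide [ 272.  -212.7 -131.2] roll -0.1
  to (0.467, -0.086, 0.187, 95) slide [ 271.1 -212.9   11.8] roll -0.1
```

send_rows([
  [2,0,-10],
  [4,0,-25],
  [8,0,-50],
  [8,0,-80],
  [8,0,-105],
  [8,0,-122],
  [8,0,-130],
  [8,0,-132],
], roll=[0,0,0,0,0,0,0,0], claw=[0.3,0.3,0.3,0.3,0.3,0.3,0.3,0.3], force=80)

```text
t: 15.62
eef_pos: [0.7011, -0.3367, 0.3299]
tool_rot: [0.002, 0.679, 0.735, 0.0]
contact_force: [0.7, -0.3, -1.5]
gripper_width: 0.513
grasp_force: 81.6
```

```bash
python3 -c "
from pitch import *
pitch();to((.467,-.086,.33,95),(.467,-.086,.187,95))"
```

```text
t 15.62 pos [ 0.7011 -0.3367  0.3299] yaw 94.5 tilt 0.2 F [ 0.7488 -0.2632 -1.5034] w 0.513 gf 81.6
rows 195 363 pitch down 37.2 top face z at x=0: -26.0 y 0.8
front top edge [34.6969  3.3535  0.3828]
t 15.67 pos [ 0.7008 -0.3363  0.3285] yaw 94.6 tilt 0.1 F [-0.1125  0.3896 -1.7653] w 0.510 gf 81.6
  to (0.467, -0.086, 0.33, 95) slide [ 268.2 -213.1   -2. ] roll -0.4
  to (0.467, -0.086, 0.187, 95) slide [ 268.4 -213.2  141. ] roll -0.4
```

Pitch holds at about 38 degrees down. Now I'll move to the aiming position.

send_rows([
  [20,-16,0],
  [50,-40,0],
  [82,-65,0],
  [114,-91,0],
  [146,-116,0],
  [178,-141,0],
  [210,-167,0],
  [240,-191,0],
], roll=[0,0,0,0,0,0,0,0], claw=[0.3,0.3,0.3,0.3,0.3,0.3,0.3,0.3])

```text
t: 16.33
eef_pos: [0.4882, -0.1106, 0.3258]
tool_rot: [-0.001, 0.678, 0.735, -0.001]
contact_force: [0.8, 0.6, 0.9]
gripper_width: 0.508
grasp_force: 81.9
```

send_rows([
  [15,-12,0],
  [28,-22,8],
  [28,-22,25],
  [28,-22,45],
  [28,-22,65],
  [28,-22,80],
  [28,-22,92],
  [28,-22,100],
], roll=[0,0,0,0,0,0,0,0], claw=[0.3,0.3,0.3,0.3,0.3,0.3,0.3,0.3])

```text
t: 17.0
eef_pos: [0.4653, -0.0858, 0.2257]
tool_rot: [-0.001, 0.678, 0.735, -0.001]
contact_force: [-0.1, -0.1, -1.7]
gripper_width: 0.511
grasp_force: 81.9
```

```bash
python3 -c "
from pitch import *
pitch();to((.467,-.086,.187,95)); lever()
cv2.imwrite('pics/s4.png',cv2.resize(bot.read_camera('scene')[110:290,180:400,::-1],None,fx=3.3,fy=3.3,interpolation=3))
"
```

```text
t 17.00 pos [ 0.4653 -0.0858  0.2257] yaw 94.6 tilt 0.2 F [-0.146  -0.076  -1.7392] w 0.511 gf 81.9
rows 195 363 pitch down 37.6 top face z at x=0: -25.9 y 0.8
front top edge [34.5746  3.3843  0.7835]
t 17.05 pos [ 0.4649 -0.0857  0.225 ] yaw 94.7 tilt 0.2 F [-0.6036 -0.1208 -3.0768] w 0.509 gf 81.9
  to (0.467, -0.086, 0.187, 95) slide [-0.5  2.2 38. ] roll -0.3
scene [223.9 237.8] [ 8.  37.9]
top [344.1 209.8] [28.5  7.3]
grip [ 0.539  -0.2928  0.1512] gap 0.0014 dryer -0.13749771371145278 -0.09111421551465373 theta xy 45.4 y-only 44.5 z 49.1
```

View pics/s4.png

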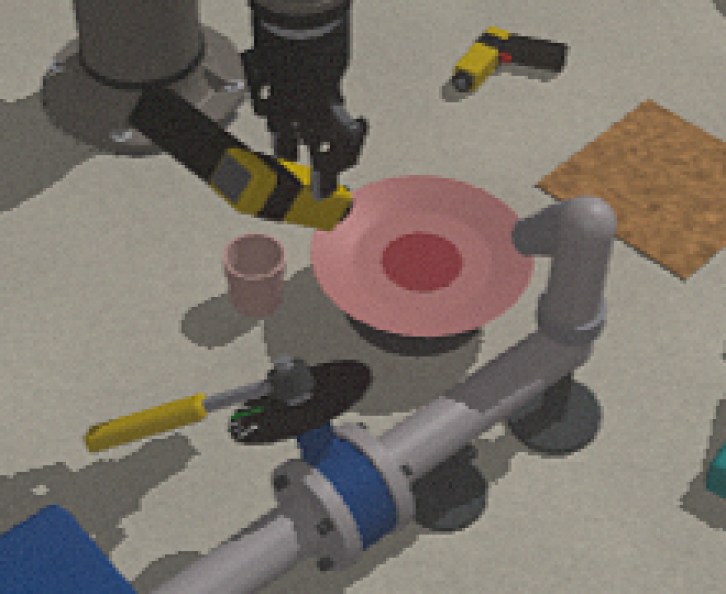

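```bash
python3 - <<'E'
from h import *
o=np.array([.4649,-.0857,.225]); h=np.array([np.cos(np.radians(94.7)),np.sin(np.radians(94.7)),0]); up=np.array([0,0,1.])
for ph,l in((32,(31.4,30.3)),(36,(29.3,31.7)),(38,(28.4,32)),(40,(27.5,32.1)),(44,(26,31.6))):
    c,s=np.cos(np.radians(ph)),np.sin(np.radians(ph)); L=o+h*l[0]/1e3-up*l[1]/1e3; d=h*c-up*s; z=h*s+up*c; y=np.cross(z,d)
    r=L-.142*d; print(ph,"lens",proj("scene",L),"rear centre",proj("scene",r),"handle end",proj("scene",L-.148*d+.118*y))
E
```

```text
32 lens [280.5656 174.1661] rear centre [245.6373 174.322 ] handle end [219.0429 151.4507]
36 lens [280.0101 174.8337] rear centre [246.5144 171.9167] handle end [219.8574 148.9539]
38 lens [279.7715 175.0464] rear centre [247.0585 170.5801] handle end [220.3675 147.5766]
40 lens [279.5324 175.2101] rear centre [247.6434 169.191 ] handle end [220.918  146.1489]
44 lens [279.1322 175.3201] rear centre [249.0209 166.184 ] handle end [222.2232 143.0756]
```

```bash
python3 - <<'E'
from h import *
S=bot.read_camera('scene');W=bot.read_camera('wrist');cv2.imwrite('pics/S5.png',S[:,:,::-1]);cv2.imwrite('pics/W5.png',W[:,:,::-1])
a=cv2.resize(S[130:190,215:295],(800,600),interpolation=3)[:, :480+320]
a=cv2.resize(S[138:186,216:294],(546,336),interpolation=3)
b=cv2.resize(W[100:380],(500,250))
out=np.zeros((600,560,3),np.uint8); out[:336,:546]=a; out[342:592,:500]=b
cv2.imwrite('pics/c5.png',out[:,:,::-1])
E
```

```text
(no output)
```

View pics/c5.png

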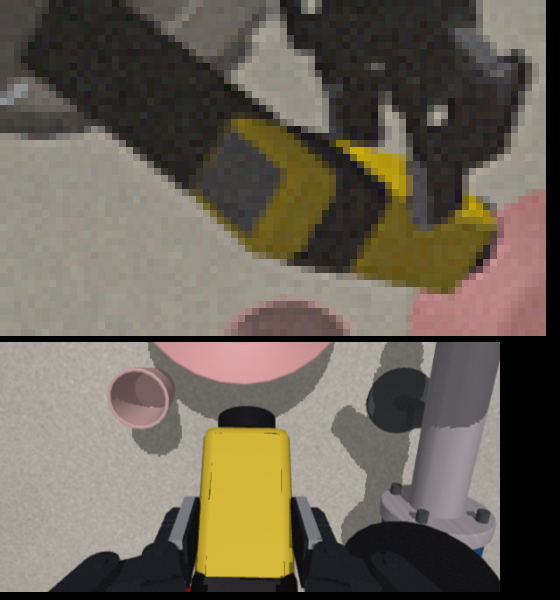

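```bash
python3 - <<'E'
from h import *
from scipy.optimize import least_squares
o=bot.get_obs()["eef_pos"]; print(o)
h=np.array([np.cos(np.radians(94.7)),np.sin(np.radians(94.7)),0]); up=np.array([0,0,1.]); 
obs=[("scene",(70,-23,40),(286.7,169.4)),("scene",(70,-23,0),(280.3,179.4)),("scene",(-7,-23,40),(271,165.1)),("scene",(-7,-23,0),(266,176.6)),("scene",(-60,0,20),(250.3,163.7)),("scene",(-60,-23,0),(253,173.7))]
wob=[("wrist",(70,0,40),(None,196)),("wrist",(-7,0,40),(None,363))]
def P(v,g):
    f,u,ph,l=v; c,s=np.cos(ph),np.sin(ph); d=h*c-up*s; z=h*s+up*c; y=np.cross(z,d)
    return o+(f*h-u*up+l*np.cross(up,h)+(g[0]-18)*d+g[1]*y+(g[2]-24)*z)/1e3
def res(v,O):
    r=[]
    for n,g,uv in O:
        p=proj(n,P(v,g)); r+= [p[1]-uv[1]] if uv[0] is None else list(p-uv)
    return r
for O in(obs,obs+wob):
    s=least_squares(res,(0,-20,.7,0),args=(O,)); v=s.x; L=P(v,(82,0,20))-o
    print("grip f,z,l",v[[0,1,3]],"phi",np.degrees(v[2]),"res",np.round(s.fun,1)); d=P(v,(83,0,20))-P(v,(82,0,20)); print("lens rel tool fwd,up",L@h*1e3,L[2]*1e3, P(v,(82,0,20)))
    print("wrist rows pred",proj("wrist",P(v,(70,0,40))),proj("wrist",P(v,(-7,0,40))))
# fingertip check and wrist plate check
print("plate mid in wrist",proj("wrist",(.455,.056,.059)),"plate rim near",proj("wrist",np.array([.455,.056,.072])-.11*h),"cup",proj("wrist",(.3586,-.0773,.065)))
E
```

```text
[ 0.4673 -0.0853  0.2286]
grip f,z,l [21.0738 27.7655 43.8548] phi 41.08573891151799 res [ 0.2 -0.7 -0.1  0.4  0.4 -0.2 -1.5 -0.   1.1  0.1 -0.2  0.5]
lens rel tool fwd,up 66.68362296223786 -72.84043685205049 [ 0.4182 -0.0224  0.1558]
wrist rows pred [196.4773 110.4002] [184.2319 238.51  ]
grip f,z,l [-13.6809 -21.7763   0.7822] phi 45.47938542094836 res [ 0.2  1.5 -1.2  3.   0.6  0.1 -2.4  0.8  0.4 -1.1 -1.1 -0.2 -2.   1.2]
lens rel tool fwd,up 28.341671435618654 -26.660253843872578 [ 0.4642 -0.0571  0.202 ]
wrist rows pred [271.3934 193.9648] [270.8334 364.1579]
plate mid in wrist [272.4889  11.2086] plate rim near [272.6941 148.8885] cup [155.3798 164.1827]
```

```bash
python3 -c "
from h import *
to((.466,-.0766,.182,94.7))"
```

```text
t 17.30 pos [ 0.4673 -0.0853  0.2286] yaw 94.7 tilt 0.1 F [ 0.1383  0.8525 -1.227 ] w 0.510 gf 81.9
  to (0.466, -0.0766, 0.182, 94.7) slide [ 8.8 -0.7 46.6] roll -0.0
```

send_rows([
  [2,0,6],
  [4,0,14],
  [6,0,22],
  [8,0,30],
  [9,0,37],
  [9,0,42],
  [9,0,45],
  [9,0,45],
], roll=[0,0,0,0,0,0,0,0], claw=[0.3,0.3,0.3,0.3,0.3,0.3,0.3,0.3])

```text
t: 17.97
eef_pos: [0.4655, -0.0763, 0.182]
tool_rot: [-0.001, 0.678, 0.735, -0.0]
contact_force: [-0.4, -0.4, -2.2]
gripper_width: 0.508
grasp_force: 81.9
```

```bash
python3 -c "
from pitch import *
pitch()
q=[bot.read_camera('top') and 0 if False else bot.read_camera('scene') for _ in range(3)]
P=[]
for i in range(6): bot.read_camera('scene'); P.append(bot.get_obs()['eef_pos'])
print(np.mean(P,0),np.std(P,0))"
```

```text
t 17.97 pos [ 0.4655 -0.0763  0.182 ] yaw 94.7 tilt 0.1 F [-0.3702 -0.4368 -2.2225] w 0.508 gf 81.9
rows 195 363 pitch down 37.2 top face z at x=0: -25.8 y 0.8
front top edge [34.6901  3.3675  0.5894]
[ 0.4661 -0.0764  0.1831] [0.0001 0.     0.0001]
```

send_rows([
  [0,0,0],
  [0,0,0],
  [0,0,0],
  [0,0,0],
  [0,0,0],
  [0,0,0],
  [0,0,0],
  [0,0,0],
], roll=[0,0,0,0,0,0,0,0], claw=[0.3,0.3,0.3,0.3,0.3,0.3,0.3,0.3])

```text
t: 19.13
eef_pos: [0.4659, -0.0763, 0.1828]
tool_rot: [-0.0, 0.678, 0.735, 0.0]
contact_force: [0.1, -0.1, -2.4]
gripper_width: 0.508
grasp_force: 81.9
```

send_rows([
  [0,0,0],
  [0,0,0],
  [0,0,0],
  [0,0,0],
  [0,0,0],
  [0,0,0],
  [0,0,0],
  [0,0,0],
], roll=[0,0,0,0,0,0,0,0], claw=[0.3,0.3,0.3,0.3,0.3,0.3,0.3,0.3])

```text
t: 19.8
eef_pos: [0.4659, -0.0763, 0.1828]
tool_rot: [0.0, 0.678, 0.735, 0.0]
contact_force: [-0.6, -0.8, -2.2]
gripper_width: 0.507
grasp_force: 81.9
```

send_rows([
  [0,0,0],
  [0,0,0],
  [0,0,0],
  [0,0,0],
  [0,0,0],
  [0,0,0],
  [0,0,0],
  [0,0,0],
], roll=[0,0,0,0,0,0,0,0], claw=[0.3,0.3,0.3,0.3,0.3,0.3,0.3,0.3])

```text
t: 20.47
eef_pos: [0.4659, -0.0763, 0.1828]
tool_rot: [0.0, 0.678, 0.735, -0.0]
contact_force: [0.5, -0.1, -2.1]
gripper_width: 0.51
grasp_force: 81.9
```

```bash
python3 -c "
from pitch import *
import glob
# independent check: gun yaw in tool from edge midpoints
im=bot.read_camera('wrist'); c=max(blobs(im,(20,110,60),(36,255,255),(150,60,400,400),300),key=cv2.contourArea)
m=cv2.drawContours(np.zeros(im.shape[:2],np.uint8),[c],-1,1,-1)
for r in(215,240,270,300,330): k=np.where(m[r])[0]; print(r,k[0],k[-1],(k[0]+k[-1])/2)
to((.466,-.0766,.30,94.7),(.4737,.3482,.30,36),(.4737,.3482,.10,36))"
```

```text
215 228 323 275.5
240 226 324 275.0
270 224 325 274.5
300 223 325 274.0
330 221 327 274.0
t 20.52 pos [ 0.4659 -0.0763  0.1828] yaw 94.7 tilt 0.0 F [-0.0682 -0.1825 -1.9102] w 0.511 gf 81.9
  to (0.466, -0.0766, 0.3, 94.7) slide [  -0.3    0.1 -117.2] roll -0.0
  to (0.4737, 0.3482, 0.3, 36) slide [ 422.5   42.4 -117.2] roll 58.7
  to (0.4737, 0.3482, 0.1, 36) slide [422.5  42.4  82.8] roll 58.7
```

send_rows([
  [0,0,-15],
  [0,0,-40],
  [0,0,-70],
  [0,0,-100],
  [4,0,-125],
  [20,0,-143],
  [45,0,-148],
  [75,0,-148],
], roll=[0,0,0,0,0,0,0,0], claw=[0.3,0.3,0.3,0.3,0.3,0.3,0.3,0.3])

```text
t: 21.18
eef_pos: [0.4609, -0.002, 0.3325]
tool_rot: [0.001, 0.679, 0.734, 0.001]
contact_force: [1.1, 0.4, -1.9]
gripper_width: 0.512
grasp_force: 81.9
```

send_rows([
  [33,0,0],
  [67,0,0],
  [101,0,0],
  [135,2,0],
  [169,6,0],
  [203,12,0],
  [235,20,0],
  [265,28,0],
], roll=[0,0,6,12,18,24,30,36], claw=[0.3,0.3,0.3,0.3,0.3,0.3,0.3,0.3])

```text
t: 21.85
eef_pos: [0.4655, 0.2614, 0.3307]
tool_rot: [0.0, 0.867, 0.498, -0.0]
contact_force: [1.5, -0.1, -2.1]
gripper_width: 0.511
grasp_force: 81.9
```

```bash
python3 -c "
from h import *
to((.525,.40,.33,36),(.525,.40,.10,36))"
```

```text
t 21.85 pos [0.4655 0.2614 0.3307] yaw 59.7 tilt 0.0 F [ 1.5105 -0.1239 -2.0711] w 0.511 gf 81.9
  to (0.525, 0.4, 0.33, 36) slide [149.7 -18.5   0.6] roll 23.7
  to (0.525, 0.4, 0.1, 36) slide [149.8 -18.6 230.6] roll 23.7
```

send_rows([
  [25,-3,0],
  [55,-7,0],
  [85,-11,5],
  [115,-15,25],
  [138,-18,55],
  [150,-18,90],
  [150,-18,125],
  [150,-18,155],
], roll=[5,10,15,20,23.7,23.7,23.7,23.7], claw=[0.3,0.3,0.3,0.3,0.3,0.3,0.3,0.3])

```text
t: 22.52
eef_pos: [0.5241, 0.3997, 0.173]
tool_rot: [-0.0, 0.95, 0.313, -0.001]
contact_force: [0.6, -0.4, -2.4]
gripper_width: 0.509
grasp_force: 82.0
```

```bash
python3 -c "
from pitch import *
pitch();to((.525,.40,.05,36))"
```

```text
t 22.52 pos [0.5241 0.3997 0.173 ] yaw 36.4 tilt 0.1 F [ 0.6462 -0.3612 -2.4101] w 0.509 gf 82.0
rows 196 363 pitch down 33.8 top face z at x=0: -26.5 y 0.9
front top edge [35.8751  3.4253 -2.4713]
t 22.57 pos [0.5222 0.3962 0.1667] yaw 36.4 tilt 0.6 F [-1.3794 -3.0839 -6.6365] w 0.508 gf 82.3
  to (0.525, 0.4, 0.05, 36) slide [  5.8  -1.5 116.7] roll 0.4
```

send_rows([
  [0,0,20],
  [0,0,45],
  [0,0,70],
  [0,0,90],
  [0,0,103],
  [0,0,110],
  [0,0,112],
  [0,0,112],
], roll=[0,0,0,0,0,0,0,0], claw=[0.3,0.3,0.3,0.3,0.3,0.3,0.3,0.3], force=35)

```text
t: 23.23
eef_pos: [0.5251, 0.3996, 0.0647]
tool_rot: [-0.0, 0.95, 0.312, 0.0]
contact_force: [0.4, -0.3, -0.9]
gripper_width: 0.512
grasp_force: 82.3
```

send_rows([
  [-1,0,3],
  [-3,0,6],
  [-5,0,9],
  [-8,0,12],
  [-11,0,14],
  [-15,0,16],
  [-19,0,18],
  [-23,0,20],
], roll=[0,0,0,0,0,0,0,0], claw=[0.3,0.3,0.3,0.3,0.3,0.3,0.3,0.3])

```text
t: 23.9
eef_pos: [0.5058, 0.3853, 0.0438]
tool_rot: [-0.0, 0.95, 0.312, 0.0]
contact_force: [-0.8, -0.7, -2.2]
gripper_width: 0.508
grasp_force: 82.3
```

```bash
python3 -c "
from pitch import *
pitch()"
```

```text
t 23.90 pos [0.5058 0.3853 0.0438] yaw 36.4 tilt 0.0 F [-0.808  -0.6889 -2.1645] w 0.508 gf 82.3
rows 196 363 pitch down 34.0 top face z at x=0: -26.7 y 1.0
front top edge [35.8829  3.4576 -2.5767]
```

send_rows([
  [0,0,2],
  [-1,0,4],
  [-3,0,6],
  [-6,0,8],
  [-10,0,10],
  [-14,0,12],
  [-19,0,13],
  [-24,0,14],
], roll=[0,0,0,0,0,0,0,0], claw=[0.3,0.3,0.3,0.3,0.3,0.3,0.3,0.3])

```text
t: 24.62
eef_pos: [0.4898, 0.3741, 0.0324]
tool_rot: [-0.002, 0.95, 0.312, 0.004]
contact_force: [4.4, -2.5, 10.5]
gripper_width: 0.511
grasp_force: 84.1
```

```bash
python3 -c "
from pitch import *
pitch()"
```

```text
t 24.62 pos [0.4898 0.3741 0.0324] yaw 36.3 tilt 0.5 F [ 4.4477 -2.4688 10.5299] w 0.511 gf 84.1
rows 189 362 pitch down 28.8 top face z at x=0: -28.3 y 1.0
front top edge [40.2594  3.4075 -6.1205]
```

send_rows([
  [-3,0,2],
  [-6,0,4],
  [-9,0,6],
  [-12,0,8],
  [-15,0,9],
  [-18,0,10],
  [-21,0,11],
  [-24,0,12],
], roll=[0,0,0,0,0,0,0,0], claw=[0.3,0.3,0.3,0.3,0.3,0.3,0.3,0.3])

```text
t: 25.33
eef_pos: [0.4708, 0.36, 0.0206]
tool_rot: [-0.002, 0.95, 0.312, 0.004]
contact_force: [3.7, 2.5, 8.4]
gripper_width: 0.513
grasp_force: 90.6
```

```bash
python3 -c "
from pitch import *
pitch()"
```

```text
t 25.33 pos [0.4708 0.36   0.0206] yaw 36.3 tilt 0.5 F [3.6506 2.4941 8.4274] w 0.513 gf 90.6
rows 174 355 pitch down 15.5 top face z at x=0: -31.8 y 0.8
front top edge [ 49.9375   3.139  -17.914 ]
```

Working: 15 degrees remain. I'll continue, holding position along x and going down.

send_rows([
  [-2,0,1],
  [-4,0,2],
  [-6,0,3],
  [-8,0,4],
  [-10,0,5],
  [-12,0,6],
  [-14,0,7],
  [-16,0,8],
], roll=[0,0,0,0,0,0,0,0], claw=[0.3,0.3,0.3,0.3,0.3,0.3,0.3,0.3])

```text
t: 26.05
eef_pos: [0.4579, 0.351, 0.0126]
tool_rot: [-0.002, 0.95, 0.312, 0.004]
contact_force: [4.7, 3.6, 7.5]
gripper_width: 0.509
grasp_force: 92.8
```

```bash
python3 -c "
from pitch import *
pitch()"
```

```text
t 26.05 pos [0.4579 0.351  0.0126] yaw 36.3 tilt 0.5 F [4.7336 3.5912 7.5002] w 0.509 gf 92.8
rows 166 348 pitch down 3.9 top face z at x=0: -32.1 y 0.9
front top edge [ 55.4129   2.9497 -28.2567]
```

send_rows([
  [-1,0,1],
  [-2,0,2],
  [-3,0,3],
  [-3,0,3],
  [-3,0,3],
  [-3,0,3],
  [-3,0,3],
  [-3,0,3],
], roll=[0,0,0,0,0,0,0,0], claw=[0.4,0.4,0.4,0.5,0.53,0.56,0.6,0.7], force=20)

```text
t: 26.77
eef_pos: [0.4515, 0.3452, 0.0065]
tool_rot: [0.0, 0.95, 0.312, -0.001]
contact_force: [0.3, 0.0, -0.3]
gripper_width: 0.699
grasp_force: 0.0
```

send_rows([
  [0,0,0],
  [0,0,0],
  [0,0,0],
  [0,0,-5],
  [0,0,-15],
  [0,0,-35],
  [0,0,-65],
  [0,0,-100],
], roll=[0,0,0,0,0,0,0,0], claw=[0.85,1,1,1,1,1,1,1])

```text
t: 27.43
eef_pos: [0.4513, 0.3452, 0.1076]
tool_rot: [0.0, 0.95, 0.312, -0.001]
contact_force: [0.7, 0.2, 0.6]
gripper_width: 0.999
grasp_force: 0.0
```

send_rows([
  [0,0,-30],
  [0,0,-65],
  [0,0,-100],
  [0,0,-120],
  [0,0,-125],
  [0,0,-125],
  [0,0,-125],
  [0,0,-125],
], roll=[0,0,0,0,0,0,0,0], claw=[1,1,1,1,1,1,1,1])

```text
t: 28.1
eef_pos: [0.4517, 0.3449, 0.2306]
tool_rot: [0.0, 0.95, 0.312, -0.001]
contact_force: [-0.1, -0.5, -0.7]
gripper_width: 1.001
grasp_force: 0.0
```

```bash
python3 -c "
from h import *
to(); im=bot.read_camera('wrist'); cv2.imwrite('pics/wend.png',im[:,:,::-1])
Y=blobs(im,(20,110,60),(36,255,255),None,200)
for c in Y:
  r=cv2.minAreaRect(c); b=cv2.boxPoints(r); P=[onz('wrist',p,.044)[:2] for p in b]; print(r[0],np.round(P,4).tolist(),[round(float(np.linalg.norm(P[i]-P[i-1])),4) for i in range(4)])
mt=blobs(im,(5,60,60),(20,220,255),None,300); print('mat corners',[np.round(onz('wrist',p,.004)[:2],3).tolist() for p in cv2.boxPoints(cv2.minAreaRect(cv2.convexHull(np.vstack(mt))))])
lever()
T=bot.read_camera('top');S=bot.read_camera('scene')
T0=cv2.imread('pics/top0.png')[:,:,::-1]
for nm,roi in(('plate',(205,195,290,265)),('cup',(270,248,292,268)),('bottle',(395,250,430,278)),('jar',(155,145,182,175))):
  x0,y0,x1,y1=roi; print(nm,np.abs(T[y0:y1,x0:x1].astype(int)-T0[y0:y1,x0:x1]).mean())
"
```

```text
t 28.10 pos [0.4517 0.3449 0.2306] yaw 36.4 tilt 0.1 F [-0.0534 -0.5075 -0.7231] w 1.001 gf 0.0
(273.4999694824219, 155.5) [[0.4855, 0.397], [0.5115, 0.3616], [0.4506, 0.3149], [0.4227, 0.3528]] [0.0767, 0.0439, 0.0767, 0.0471]
(179.7941131591797, 337.82354736328125) [[0.2063, 0.3269], [0.2507, 0.3425], [0.2615, 0.3122], [0.2171, 0.2954]] [0.0333, 0.047, 0.0321, 0.0474]
(274.5, 233.0) [[0.4006, 0.3323], [0.4256, 0.2983], [0.4078, 0.2847], [0.3824, 0.3194]] [0.0224, 0.0422, 0.0224, 0.043]
mat corners [[0.354, 0.483], [0.552, 0.49], [0.587, 0.296], [0.376, 0.255]]
scene [223.7 237.8] [ 8.  38.2]
top [344.1 209.9] [28.5  7.3]
grip [ 0.5388 -0.293   0.1511] gap 0.0020 dryer -0.13768063972960298 -0.09131286851641082 theta xy 45.4 y-only 44.6 z 49.1
plate 24.40627450980392
cup 15.174242424242424
bottle 16.718367346938777
jar 8.911522633744855
```

```bash
python3 -c "
from h import *
T=bot.read_camera('top');S=bot.read_camera('scene')
for n,im,lo,hi in(('scene',S,(170,90,60),(180,255,255)),('top',T,(170,90,60),(180,255,255)),('scene',S,(105,150,60),(125,255,255)),('top',T,(105,150,60),(125,255,255))):
  print(n,[(cv2.contourArea(c),np.round(cv2.minAreaRect(c)[0],1)) for c in blobs(im,lo,hi)[:3]])
print(bot.hand_in())"
```

```text
scene [(127.0, array([194.5, 343. ])), (83.5, array([308.2, 192. ])), (48.0, array([305., 184.]))]
top [(340.5, array([246.5, 229.5]))]
scene [(11575.0, array([189. , 340.5])), (123.0, array([ 19.1, 143.7])), (101.0, array([103.5, 235.5]))]
top [(3919.5, array([409. , 162.5])), (64.5, array([421.5, 260.5])), (24.5, array([369., 156.]))]
the job is handed in; nothing more can be done
None
```

I handed the job in at about 28 s of the 72 s allowed, with no verdict returned: the lever measures about 45 degrees, the thermometer was held on the plate's dark middle for about 2.5 s at roughly 40 degrees down (pitch good to about 4 degrees, aim within about 11 mm by my estimate), and it now lies flat on the mat, with plate and bottle unmoved in the last pictures and cup and jar not re-measured.

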